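# Load the stone drill cores into the carrier and bolt the keeper

## Task

Get the stone drill cores ready for transport: lift the keeper's red-knobbed handle out of its notch, slide the keeper fully open and drop the handle into the other notch. Then move every core from the wooden cradle into the blue carrier, each seated in a groove of its own and centred lengthwise on the two rails, and when all are in, bolt the keeper fully home again with its handle down in the first notch. Leave the other things on the bench where they are.

Things in the scene. Friction and masses are not known exactly. Their poses are not given: they have to be found in the camera images.
- carrier: Blue steel carrier fixed to the bench, base plate 198 x 310 x 10 mm. Origin on the bench under its middle; x along the grooves away from the robot, y along the row of grooves, z up. Two cross rails 13 mm thick (x = -16, 56 mm; tops 54 mm high) with four rubber-lined 90-degree V grooves at y = -105, -35, 35, 105 mm; free down to the base plate between the rails.
- keeper_bar (a point): Point on the axis of the keeper, a 12 mm bar along carrier y (x = -70 mm, 71 mm high), at its handle; moves with it. Four yellow tabs on it (26 mm wide, 5 mm thick, undersides 68.5 mm high) reach 36 mm towards carrier +x. Bolted, a tab covers the near end of each groove, so nothing goes in or out; open, the tabs stand between the grooves.
- notch_plate (a point): Middle of the top edge (81.5 mm high) of the steel plate, 5 mm thick, 85 mm long in carrier y, with two open-topped notches 15 mm wide, 35 mm apart, in which the handle's stem lies.
- keeper (a joint): Position of the keeper along carrier y, in m: 0 = bolted (tabs over the grooves), 0.035 = fully open (slid to carrier +y); both are end stops. About 2 N of friction; stays where left. It slides only while its handle is lifted out of the notches, which lie at 0 and 0.035 with about 3.5 mm play either way.
- keeper_handle (a joint): Angle of the handle about the bar's axis, rad: 0 = level towards carrier -x, down in a notch; grows to 1.4 as the knob is swung up and over towards carrier +x. Clear of the notched plate from 0.65 on. It falls back by its own weight when let go; between the notches it comes to lie on the plate's edge at about 0.5.
- keeper_knob (a point): Centre of the red ball knob (22 mm diameter) at the end of the handle, 50 mm from the bar's axis; 71 mm above the bench with the handle down. An 8 mm round stem joins it to the bar. The ball turns freely on the stem about carrier y, so jaws that close along y can carry it round in an arc without tilting.
- cradle: Wooden cradle fixed to the bench, 130 x 304 mm, where the cores lie at first. Origin on the bench under its middle, x along its grooves, y along the row. Two cross rails 13 mm thick (x = -36, 36 mm; tops 43 mm high) with four shallow V grooves (35 degrees) at y = -105, -35, 35, 105 mm; a core in it has its axis 43 mm above the bench. Free down to its 10 mm base board between the rails.
- core_1_center (a point): Centre of stone core 1 (white marble), a plain round bar 28 mm in diameter, 140 mm long, about 0.23 kg, that rolls easily; x runs along its length (either way round), y and z turn as it rolls. None if that core is absent.
- core_2_center (a point): Centre of stone core 2 (green stone), a plain round bar 28 mm in diameter, 140 mm long, about 0.23 kg, that rolls easily; x runs along its length (either way round), y and z turn as it rolls. None if that core is absent.
- core_3_center (a point): Centre of stone core 3 (pink stone), a plain round bar 28 mm in diameter, 140 mm long, about 0.23 kg, that rolls easily; x runs along its length (either way round), y and z turn as it rolls. None if that core is absent.
- core_4_center (a point): Centre of stone core 4 (dark grey stone), a plain round bar 28 mm in diameter, 140 mm long, about 0.23 kg, that rolls easily; x runs along its length (either way round), y and z turn as it rolls. None if that core is absent.
- striped_roll (a point): Centre of the big red and white striped onyx cylinder that lies behind the cradle, not part of the job: fixed, 194 mm in diameter, 330 mm long, lying roughly along world y; its top is 214 mm high, its near face at world x of about 0.60. Keep the arm and carried cores clear of it.
- groove_1 (a point): Where the centre of a core lies when it is seated in carrier groove 1, 50 mm above the bench; axes as the carrier's. The near end of the core is then 70 mm nearer along x, 16 mm under the keeper's reach.
- groove_2 (a point): Where the centre of a core lies when it is seated in carrier groove 2, 50 mm above the bench; axes as the carrier's. The near end of the core is then 70 mm nearer along x, 16 mm under the keeper's reach.
- groove_3 (a point): Where the centre of a core lies when it is seated in carrier groove 3, 50 mm above the bench; axes as the carrier's. The near end of the core is then 70 mm nearer along x, 16 mm under the keeper's reach.
- groove_4 (a point): Where the centre of a core lies when it is seated in carrier groove 4, 50 mm above the bench; axes as the carrier's. The near end of the core is then 70 mm nearer along x, 16 mm under the keeper's reach.
- offcut_block: Bystander: pale stone offcut, 55 x 85 x 42 mm, near right, in front of the carrier; origin under its middle.
- sanding_block: Bystander: dark grey sanding block, 62 x 115 x 34 mm, near left; origin under its middle.

How it is judged:
On the way, in this order (a step that is already met when the one before it is completed fails the run):
1. the keeper is fully open with its handle dropped into the open notch (value of joint keeper above 0.031 m and value of joint keeper_handle below 0.15 rad), for 0.2 s.
2. with the keeper still open, every core lies seated in a carrier groove (value of joint keeper above 0.031 m and ((x of core_1_center in the frame of groove_1 between -0.012 and 0.012 m and y of core_1_center in the frame of groove_1 between -0.005 and 0.005 m and z of core_1_center in the frame of groove_1 between -0.004 and 0.004 m and angle between the x axis of core_1_center and the x axis of carrier, either way round below 0.12 rad) or (x of core_1_center in the frame of groove_2 between -0.012 and 0.012 m and y of core_1_center in the frame of groove_2 between -0.005 and 0.005 m and z of core_1_center in the frame of groove_2 between -0.004 and 0.004 m and angle between the x axis of core_1_center and the x axis of carrier, either way round below 0.12 rad) or (x of core_1_center in the frame of groove_3 between -0.012 and 0.012 m and y of core_1_center in the frame of groove_3 between -0.005 and 0.005 m and z of core_1_center in the frame of groove_3 between -0.004 and 0.004 m and angle between the x axis of core_1_center and the x axis of carrier, either way round below 0.12 rad) or (x of core_1_center in the frame of groove_4 between -0.012 and 0.012 m and y of core_1_center in the frame of groove_4 between -0.005 and 0.005 m and z of core_1_center in the frame of groove_4 between -0.004 and 0.004 m and angle between the x axis of core_1_center and the x axis of carrier, either way round below 0.12 rad)) and ((x of core_2_center in the frame of groove_1 between -0.012 and 0.012 m and y of core_2_center in the frame of groove_1 between -0.005 and 0.005 m and z of core_2_center in the frame of groove_1 between -0.004 and 0.004 m and angle between the x axis of core_2_center and the x axis of carrier, either way round below 0.12 rad) or (x of core_2_center in the frame of groove_2 between -0.012 and 0.012 m and y of core_2_center in the frame of groove_2 between -0.005 and 0.005 m and z of core_2_center in the frame of groove_2 between -0.004 and 0.004 m and angle between the x axis of core_2_center and the x axis of carrier, either way round below 0.12 rad) or (x of core_2_center in the frame of groove_3 between -0.012 and 0.012 m and y of core_2_center in the frame of groove_3 between -0.005 and 0.005 m and z of core_2_center in the frame of groove_3 between -0.004 and 0.004 m and angle between the x axis of core_2_center and the x axis of carrier, either way round below 0.12 rad) or (x of core_2_center in the frame of groove_4 between -0.012 and 0.012 m and y of core_2_center in the frame of groove_4 between -0.005 and 0.005 m and z of core_2_center in the frame of groove_4 between -0.004 and 0.004 m and angle between the x axis of core_2_center and the x axis of carrier, either way round below 0.12 rad)) and ((x of core_3_center in the frame of groove_1 between -0.012 and 0.012 m and y of core_3_center in the frame of groove_1 between -0.005 and 0.005 m and z of core_3_center in the frame of groove_1 between -0.004 and 0.004 m and angle between the x axis of core_3_center and the x axis of carrier, either way round below 0.12 rad) or (x of core_3_center in the frame of groove_2 between -0.012 and 0.012 m and y of core_3_center in the frame of groove_2 between -0.005 and 0.005 m and z of core_3_center in the frame of groove_2 between -0.004 and 0.004 m and angle between the x axis of core_3_center and the x axis of carrier, either way round below 0.12 rad) or (x of core_3_center in the frame of groove_3 between -0.012 and 0.012 m and y of core_3_center in the frame of groove_3 between -0.005 and 0.005 m and z of core_3_center in the frame of groove_3 between -0.004 and 0.004 m and angle between the x axis of core_3_center and the x axis of carrier, either way round below 0.12 rad) or (x of core_3_center in the frame of groove_4 between -0.012 and 0.012 m and y of core_3_center in the frame of groove_4 between -0.005 and 0.005 m and z of core_3_center in the frame of groove_4 between -0.004 and 0.004 m and angle between the x axis of core_3_center and the x axis of carrier, either way round below 0.12 rad)) and ((x of core_4_center in the frame of groove_1 between -0.012 and 0.012 m and y of core_4_center in the frame of groove_1 between -0.005 and 0.005 m and z of core_4_center in the frame of groove_1 between -0.004 and 0.004 m and angle between the x axis of core_4_center and the x axis of carrier, either way round below 0.12 rad) or (x of core_4_center in the frame of groove_2 between -0.012 and 0.012 m and y of core_4_center in the frame of groove_2 between -0.005 and 0.005 m and z of core_4_center in the frame of groove_2 between -0.004 and 0.004 m and angle between the x axis of core_4_center and the x axis of carrier, either way round below 0.12 rad) or (x of core_4_center in the frame of groove_3 between -0.012 and 0.012 m and y of core_4_center in the frame of groove_3 between -0.005 and 0.005 m and z of core_4_center in the frame of groove_3 between -0.004 and 0.004 m and angle between the x axis of core_4_center and the x axis of carrier, either way round below 0.12 rad) or (x of core_4_center in the frame of groove_4 between -0.012 and 0.012 m and y of core_4_center in the frame of groove_4 between -0.005 and 0.005 m and z of core_4_center in the frame of groove_4 between -0.004 and 0.004 m and angle between the x axis of core_4_center and the x axis of carrier, either way round below 0.12 rad))), for 0.2 s.
At the end, for the whole second after the job is handed in: Every core present lies still in a groove of the carrier (within 12 mm of the groove's centre lengthwise, 5 mm sideways, 4 mm in height, 0.12 rad in direction), the keeper is within 4 mm of its bolted stop and its handle is below 0.15 rad, down in the notch (value of joint keeper below 0.004 m and value of joint keeper_handle below 0.15 rad and ((x of core_1_center in the frame of groove_1 between -0.012 and 0.012 m and y of core_1_center in the frame of groove_1 between -0.005 and 0.005 m and z of core_1_center in the frame of groove_1 between -0.004 and 0.004 m and angle between the x axis of core_1_center and the x axis of carrier, either way round below 0.12 rad) or (x of core_1_center in the frame of groove_2 between -0.012 and 0.012 m and y of core_1_center in the frame of groove_2 between -0.005 and 0.005 m and z of core_1_center in the frame of groove_2 between -0.004 and 0.004 m and angle between the x axis of core_1_center and the x axis of carrier, either way round below 0.12 rad) or (x of core_1_center in the frame of groove_3 between -0.012 and 0.012 m and y of core_1_center in the frame of groove_3 between -0.005 and 0.005 m and z of core_1_center in the frame of groove_3 between -0.004 and 0.004 m and angle between the x axis of core_1_center and the x axis of carrier, either way round below 0.12 rad) or (x of core_1_center in the frame of groove_4 between -0.012 and 0.012 m and y of core_1_center in the frame of groove_4 between -0.005 and 0.005 m and z of core_1_center in the frame of groove_4 between -0.004 and 0.004 m and angle between the x axis of core_1_center and the x axis of carrier, either way round below 0.12 rad)) and ((x of core_2_center in the frame of groove_1 between -0.012 and 0.012 m and y of core_2_center in the frame of groove_1 between -0.005 and 0.005 m and z of core_2_center in the frame of groove_1 between -0.004 and 0.004 m and angle between the x axis of core_2_center and the x axis of carrier, either way round below 0.12 rad) or (x of core_2_center in the frame of groove_2 between -0.012 and 0.012 m and y of core_2_center in the frame of groove_2 between -0.005 and 0.005 m and z of core_2_center in the frame of groove_2 between -0.004 and 0.004 m and angle between the x axis of core_2_center and the x axis of carrier, either way round below 0.12 rad) or (x of core_2_center in the frame of groove_3 between -0.012 and 0.012 m and y of core_2_center in the frame of groove_3 between -0.005 and 0.005 m and z of core_2_center in the frame of groove_3 between -0.004 and 0.004 m and angle between the x axis of core_2_center and the x axis of carrier, either way round below 0.12 rad) or (x of core_2_center in the frame of groove_4 between -0.012 and 0.012 m and y of core_2_center in the frame of groove_4 between -0.005 and 0.005 m and z of core_2_center in the frame of groove_4 between -0.004 and 0.004 m and angle between the x axis of core_2_center and the x axis of carrier, either way round below 0.12 rad)) and ((x of core_3_center in the frame of groove_1 between -0.012 and 0.012 m and y of core_3_center in the frame of groove_1 between -0.005 and 0.005 m and z of core_3_center in the frame of groove_1 between -0.004 and 0.004 m and angle between the x axis of core_3_center and the x axis of carrier, either way round below 0.12 rad) or (x of core_3_center in the frame of groove_2 between -0.012 and 0.012 m and y of core_3_center in the frame of groove_2 between -0.005 and 0.005 m and z of core_3_center in the frame of groove_2 between -0.004 and 0.004 m and angle between the x axis of core_3_center and the x axis of carrier, either way round below 0.12 rad) or (x of core_3_center in the frame of groove_3 between -0.012 and 0.012 m and y of core_3_center in the frame of groove_3 between -0.005 and 0.005 m and z of core_3_center in the frame of groove_3 between -0.004 and 0.004 m and angle between the x axis of core_3_center and the x axis of carrier, either way round below 0.12 rad) or (x of core_3_center in the frame of groove_4 between -0.012 and 0.012 m and y of core_3_center in the frame of groove_4 between -0.005 and 0.005 m and z of core_3_center in the frame of groove_4 between -0.004 and 0.004 m and angle between the x axis of core_3_center and the x axis of carrier, either way round below 0.12 rad)) and ((x of core_4_center in the frame of groove_1 between -0.012 and 0.012 m and y of core_4_center in the frame of groove_1 between -0.005 and 0.005 m and z of core_4_center in the frame of groove_1 between -0.004 and 0.004 m and angle between the x axis of core_4_center and the x axis of carrier, either way round below 0.12 rad) or (x of core_4_center in the frame of groove_2 between -0.012 and 0.012 m and y of core_4_center in the frame of groove_2 between -0.005 and 0.005 m and z of core_4_center in the frame of groove_2 between -0.004 and 0.004 m and angle between the x axis of core_4_center and the x axis of carrier, either way round below 0.12 rad) or (x of core_4_center in the frame of groove_3 between -0.012 and 0.012 m and y of core_4_center in the frame of groove_3 between -0.005 and 0.005 m and z of core_4_center in the frame of groove_3 between -0.004 and 0.004 m and angle between the x axis of core_4_center and the x axis of carrier, either way round below 0.12 rad) or (x of core_4_center in the frame of groove_4 between -0.012 and 0.012 m and y of core_4_center in the frame of groove_4 between -0.005 and 0.005 m and z of core_4_center in the frame of groove_4 between -0.004 and 0.004 m and angle between the x axis of core_4_center and the x axis of carrier, either way round below 0.12 rad)) and linear speed of each of core_1, core_2, core_3, core_4 below 0.02 m/s); the robot touches nothing.
It fails at once if the offcut block is moved more than 30 mm (distance of offcut_block from where it was at the start of the episode above 0.03 m).
It fails at once if the sanding block is moved more than 30 mm (distance of sanding_block from where it was at the start of the episode above 0.03 m).
Of core_1, core_2, core_3, core_4 only 3 to 4 are there at a start; the rules pass over those that are not, and their reading is None.
At some moment in a run one of core_1, core_2, core_3, core_4 may be knocked a few centimetres aside while the robot is not near it.
Once in a run the grip may slacken for a moment while it holds something.
It also fails if it takes over 210 s, if anything falls off the work surface, if the arm or the gripper's body presses on something with over 40 N, if the wrist force passes 120 N, or if a joint passes its speed limit or range.

## Robot

A 6-joint arm with a two-finger parallel gripper is mounted at the origin on the work surface; the furniture and walls round the work are solid. World frame = base frame: x ahead of the robot, y to its left, z up, the work surface at z = 0. Lengths are in m, angles in rad, forces in N, time in s.
With the tool pointing down it reaches from about 0.4 to 0.825 m from the base axis. Payload 7 kg.
Tool frame: the origin (TCP) lies at the centre of the arm's flange, where the gripper is bolted on; the fingertips stand 178 mm ahead of it and the grasp point (between the pads) lies 159 mm ahead of it; z points along the fingers, y is the direction in which the jaws open and shut (so a half turn about z gives the same grasp; the last joint's range is limited). The gripper opens to 88 mm and grips with 3 to 60 N. Pads are 19 mm wide; open, the fingers measure 130 mm over their backs; the gripper's body (78 mm by 193 mm) begins 47 mm behind the grasp point.
Start: joints at [-0.992, 0.359, 0.012, 0, -1.224, -0.288], TCP at [0.194, -0.647, 0.405] pointing down, gripper open.
Joint ranges: [-3.07, 3.07], [-1.43, 2.12], [-1.02, 1.25], [-3.03, 1.67], [-3.05, -0], [-3.03, 3.03]. Speed limits (rad/s): [2.39, 2.39, 3.01, 3.14, 3.14, 3.14].

## Interface

Orientations are given as [roll, pitch, yaw] about the fixed x, y, z axes, in that order (R = Rz(yaw) Ry(pitch) Rx(roll)).
In Python, from station import arm gives the robot as it stands.
- The arm moves only by the shell command python3 -m handwheel 'ROWS' [OPENING] [FORCE]. ROWS is JSON, a list of rows, each a list of 4 numbers: the shift along the world's x, y, z in cm, then the turn about the world's z in rad. In form: [[dx, dy, dz, yaw], ...]. A call has 1 to 20 rows; each row shifts and turns the commanded pose from where the row before left it; what a row does not reach is not made up. A row lasts 1/10 s, in which the tool goes at most 50 mm and 8.59 degrees, less where a joint would pass 70% of its speed; a pose out of reach is approached as far as the arm can. A call is refused whole if a number of a shift passes 5 or a number of a turn 0.15, either way. A call with a gripper value outside its range is refused whole. OPENING is the closure, from 0 (fully open) to 1 (shut), set as the call begins (- or left out, the last holds). The fingers move at their own pace and stop on an object; FORCE is the grip in N (left out, the last holds). Time passes only in rows, so rows that do not move let the fingers close. It gives the time, the measured TCP pose, the force and the opening at its end, in the units of the state.
- arm.get_state(): the state, without advancing time (a new reading comes with each control period).
- arm.grab_frame(name): name is "scene" or "top" or "wrist"; returns a dict with "image" (384x512x3 uint8, red, green, blue), "depth" (384x512 float32, m along the optical axis (not along the pixel's ray), 0 where there is no reading), "vfov" (degrees; the focal length in pixels is half the picture's height over the tangent of half this angle, whatever the lens; pixels are square), "cx", "cy" (the principal point, pixels), "k1" (the pictures are not rectified: a ray, as slopes to the right and down, at radius r is drawn at 1 + k1 r^2 times it, then the intrinsics apply), "rvec" (rotation vector, rad) and "tvec" (3), from world to camera coordinates, as OpenCV has them. Camera axes: x right, y down, z forward; pixel columns grow to the right and rows downward; lengths in m; the calibration is good to about 2 mm. A picture is of the moment at which its call begins.
- arm.job_done(): hands the job in, once; it reports no verdict.
The state is a dict: "t": time; "q": joint angles; "qd": joint speeds; "joint_efforts": joint torques, N m; "eef_pos": TCP position; "ee_rot": TCP orientation; "force": force on the tool from outside, world axes, zero at the start; "moment": the same for the moment, N m; "width": finger opening in m.
Only numpy, scipy, OpenCV 4.12 (cv2) and the standard library are available. Lean on these libraries where they do the work, as an engineer would, in place of code of your own. Each camera call takes 0.05 s, during which the arm holds its last target.

## Working session

There is one attempt and no reset: what is moved stays moved. The work goes in short steps, Python scripts to look and compute and a shell command to move; the robot and the scene stay as the last step left them, time stands still between calls to the robot, and variables do not carry over. Pictures are saved under pics/ and viewed, and the job is handed in when it is done.

```bash
ls; mkdir -p pics; python3 - <<'E'
from station import arm
import cv2
print(arm.get_state())
for n in ("scene","top","wrist"):
    f=arm.grab_frame(n); cv2.imwrite(f"pics/{n}0.png",f["image"][:,:,::-1]); print(n,f["vfov"],f["cx"],f["cy"],f["k1"],f["rvec"],f["tvec"])
E
```

```text
pics
{'t': 0.0, 'q': array([-9.91854497e-01,  3.59406360e-01,  1.10291247e-02, -3.61228640e-04,
       -1.22410651e+00, -2.88098661e-01]), 'qd': array([-0.00084663, -0.00088849,  0.00031104, -0.00019474, -0.00107745,
        0.00049666]), 'joint_efforts': array([-8.73603381e-05, -5.82721031e+01,  2.93052417e+01,  6.99706078e+00,
        6.96653282e-03, -2.21646551e-04]), 'eef_pos': array([ 0.19350176, -0.64645637,  0.4036949 ]), 'ee_rot': array([ 3.13987829e+00, -1.53916077e-04, -2.85087238e+00]), 'force': array([ 0.10016239, -0.30141146,  0.0192445 ]), 'moment': array([-0.01524281,  0.0367189 , -0.03720027]), 'width': 0.08753944110414358}
scene 49.9676773227594 255.51846987047134 186.553896149817 0.03210705633140861 [ 0.93952689 -2.29775496  1.26649266] [0.37725715 0.26538238 0.94296837]
top 49.35817619104243 263.4692194247671 196.87319083170505 -0.049663500467889976 [ 2.17501939 -2.12055185  0.18997462] [-0.01629241  0.50536047  1.36515018]
wrist 60.60003171299244 251.8392528401401 191.60900212945825 -0.06535681971331606 [-1.75175027 -2.35105283 -0.37619704] [ 0.673535   -0.03947746  0.39189309]
```

View pics/top0.png

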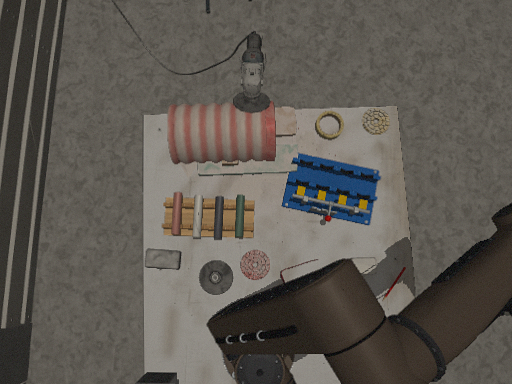

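View pics/scene0.png

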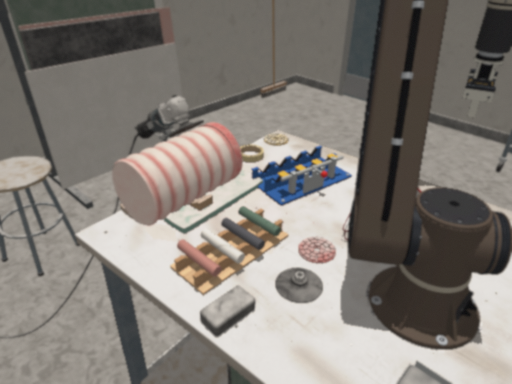

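View pics/wrist0.png

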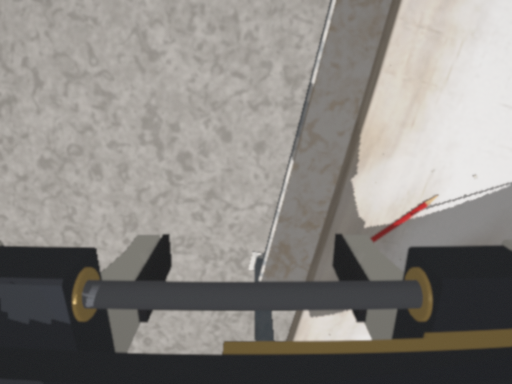

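The top view shows four cores in the cradle: pink (178,213), white (198,216), grey (219,217) and green (240,216). It also shows the blue carrier around (332,188) and the red knob at (327,218). The scene view agrees. The wrist camera sees only floor and the bench edge. Next I'll write helpers and measure from the top view.

```bash
cat > h.py <<'E'
import numpy as np, cv2
from station import arm
def K(f):
    H=f["image"].shape[0]; fl=H/2/np.tan(np.radians(f["vfov"])/2)
    return np.array([[fl,0,f["cx"]],[0,fl,f["cy"]],[0,0,1.]]), np.array([f["k1"],0,0,0,0.])
def rays(f,uv):
    k,d=K(f); s=cv2.undistortPoints(np.array(uv,float).reshape(-1,1,2),k,d)[:,0]
    R=cv2.Rodrigues(np.array(f["rvec"],float))[0]
    c=-R.T@np.array(f["tvec"],float).ravel()
    return c,np.c_[s,np.ones(len(s))]@R
def onplane(f,uv,z):
    c,r=rays(f,uv); return c+r*((z-c[2])/r[:,2])[:,None]
def cloud(f):
    H,W=f["depth"].shape; v,u=np.mgrid[:H,:W]
    c,r=rays(f,np.c_[u.ravel(),v.ravel()])
    return (c+r*f["depth"].reshape(-1,1)).reshape(H,W,3)
def proj(f,P):
    k,d=K(f); return cv2.projectPoints(np.array(P,float).reshape(-1,1,3),np.array(f["rvec"],float),np.array(f["tvec"],float),k,d)[0][:,0]
def save(f,name,crop=None,s=1):
    im=f["image"][:,:,::-1]
    if crop: u0,v0,u1,v1=crop; im=im[v0:v1,u0:u1]
    cv2.imwrite(f"pics/{name}.png",cv2.resize(im,None,fx=s,fy=s,interpolation=cv2.INTER_CUBIC))
def hsv(f): return cv2.cvtColor(f["image"],cv2.COLOR_RGB2HSV)
E
python3 - <<'E'
from h import *
f=arm.grab_frame("top"); X=cloud(f); h=hsv(f)
save(f,"topz",(140,90,410,300),2.9)
g=arm.grab_frame("scene"); save(g,"scenez",(160,120,370,340),2.7)
blue=cv2.inRange(h,(100,120,40),(125,255,255))
n,l,s,c=cv2.connectedComponentsWithStats(blue)
i=1+np.argmax(s[1:,4]);m=(l==i)
P=X[m]; print(n,s[i],P.min(0),P.max(0)); print(np.percentile(P[:,2],[5,25,50,75,95]))
base=(P[:,2]<.02)
uv=np.argwhere(m)[:,::-1]
r=cv2.minAreaRect(onplane(f,uv,.01)[:,:2].astype(np.float32)); print('base rect',r)
red=cv2.inRange(h,(0,170,80),(6,255,255))|cv2.inRange(h,(174,170,80),(180,255,255))
n,l,s,c=cv2.connectedComponentsWithStats(red)
for i in range(1,n):
    if s[i,4]>8: print('red',s[i],c[i],np.median(X[l==i],0))
z=X[:,:,2]
reg=(X[:,:,2]>.047)&(X[:,:,2]<.075)&(X[:,:,1]>.05)&(X[:,:,0]<.62)&(X[:,:,0]>.3)
n,l,s,c=cv2.connectedComponentsWithStats(reg.astype(np.uint8))
for i in range(1,n):
    if s[i,4]>60:
        P=X[l==i]; r=cv2.minAreaRect(P[:,:2].astype(np.float32)); print('core',c[i],s[i,4],r,np.percentile(P[:,2],[10,90]), f["image"][l==i].mean(0))
E
```

```text
6 [ 282  154   98   71 3515] [ 0.28478193 -0.40271698 -0.00377593] [0.66669992 0.02021224 1.42750845]
[0.00511256 0.00825268 0.01071489 0.01405298 0.053361  ]
base rect ((0.5471885800361633, -0.23934505879878998), (0.3153653144836426, 0.19498388469219208), 79.05345916748047)
red [325 215   6   6  28] [327.57142857 217.82142857] [ 0.43543047 -0.21170769  0.07980367]
red [388 286   5   6  10] [390.2 288.7] [ 0.20949899 -0.43947387  0.00740004]
core [175.95076923 212.47076923] 325 ((0.444077730178833, 0.2847803235054016), (0.027746813371777534, 0.13825161755084991), 89.6420669555664) [0.04951806 0.05832476] [122.40923077  85.85230769  75.50153846]
core [196.89538462 215.34461538] 325 ((0.4372464418411255, 0.21518516540527344), (0.026880253106355667, 0.13984650373458862), 89.3228759765625) [0.04997532 0.05880493] [137.50769231 132.30769231 122.22153846]
core [239.28482972 214.99380805] 323 ((0.4414159953594208, 0.07526078820228577), (0.02685319073498249, 0.14017464220523834), 89.80643463134766) [0.0492624  0.05904687] [64.46749226 77.76780186 65.59442724]
core [218.17592593 216.36419753] 324 ((0.4346145689487457, 0.14484380185604095), (0.026952914893627167, 0.13767768442630768), 89.63825225830078) [0.04942455 0.05881714] [61.12654321 60.         60.63271605]
```

View pics/topz.png

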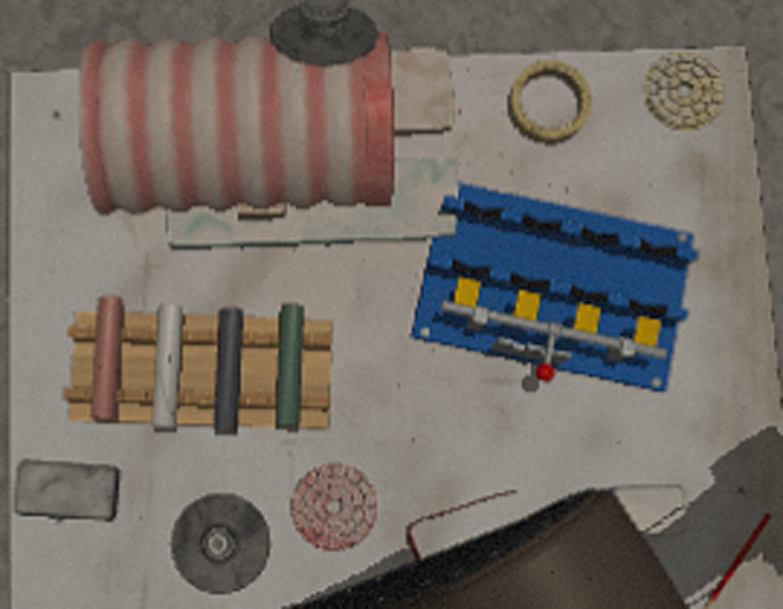

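View pics/scenez.png

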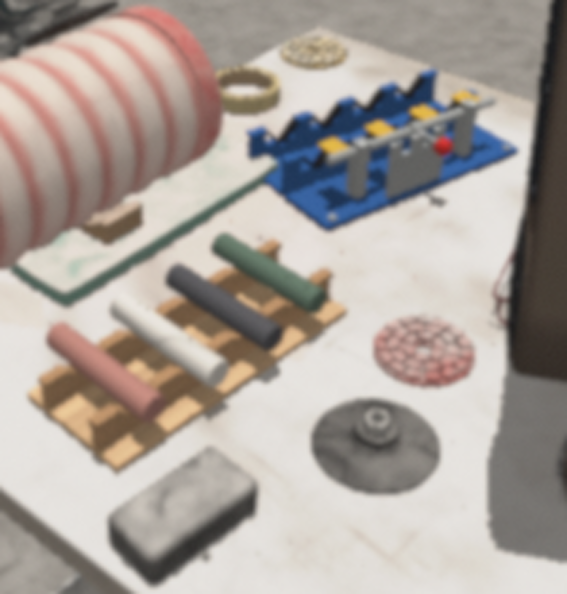

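The zooms confirm four cores in the cradle: pink, white, grey and green. The keeper is bolted, with its tabs over the near groove ends. The base plate measures 0.315 x 0.195 m with its centre near (0.547,-0.239) and a yaw of about -0.19, close to the given 0.310 x 0.198. I'll move over the knob and refine with the wrist camera.

```bash
python3 -m handwheel '[[1.1,2,0,-0.024],[1.1,2,0,-0.024],[1.1,2,0,-0.024],[1.1,2,0,-0.024],[1.1,2,0,-0.024],[1.1,2,0,-0.024],[1.1,2,0,-0.024],[1.1,2,0,-0.024],[1.1,2,0,-0.024],[1.1,2,0,-0.024],[1.1,2,0,-0.024],[1.1,2,0,-0.024],[1.1,2,0,-0.024],[1.1,2,0,-0.024],[1.1,2,0,-0.024],[1.1,2,0,-0.024],[1.1,2,0,-0.024],[1.1,2,0,-0.024],[1.1,2,0,-0.024],[1.1,2,0,-0.025]]' 0.5
python3 - <<'E'
from h import *
print(arm.get_state()["eef_pos"],arm.get_state()["ee_rot"],arm.get_state()["width"])
f=arm.grab_frame("wrist"); save(f,"w1",None,1.5); print(rays(f,[[256,192]]))
X=cloud(f);h=hsv(f)
red=cv2.inRange(h,(0,150,60),(6,255,255))|cv2.inRange(h,(174,150,60),(180,255,255))
n,l,s,c=cv2.connectedComponentsWithStats(red)
for i in range(1,n):
    if s[i,4]>30: print('red',s[i],c[i],np.median(X[l==i],0),onplane(f,[c[i]],.071))
E
```

```text
t: 2.25
eef_pos: [0.4138, -0.2458, 0.4048]
ee_rot: [3.142, 0.0, 2.95]
force: [-0.1, -0.6, 0.5]
width: 0.0439
[ 0.41376839 -0.24575114  0.40477368] [3.14151486e+00 3.01320719e-04 2.95040678e+00] 0.043859757200326796
(array([ 0.33105673, -0.2294845 ,  0.38388986]), array([[ 0.30800752, -0.04508652, -0.9504001 ]]))
red [ 20   0  27  91 482] [32.62863071 44.02697095] [ 0.23800274 -0.45689271  0.00497216] [[ 0.25461069 -0.41722622  0.071     ]]
red [277 181  21  19 302] [286.82450331 190.51655629] [ 0.43408875 -0.2141105   0.07846803] [[ 0.43681209 -0.21373132  0.071     ]]
```

View pics/w1.png

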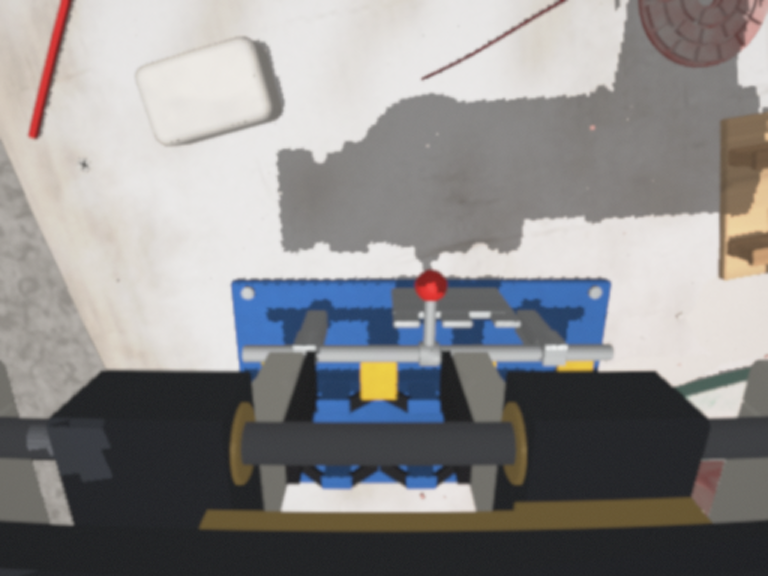

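The wrist view shows the knob at (287,190) native, the near plate corners at about (155,187) and (406,187), and the offcut at (137,60). The two notches and the bar are also visible. I'll work out the carrier pose from the base plate's near edge.

```bash
python3 - <<'E'
from h import *
f=arm.grab_frame("wrist"); h=hsv(f)
blue=cv2.inRange(h,(100,120,40),(125,255,255))
ys,xs=np.nonzero(blue); 
# near edge: top-most blue px per column
cols=np.arange(165,400); top=np.array([ys[xs==c].min()-.5 for c in cols])
P=onplane(f,np.c_[cols,top],.01)
v=cv2.fitLine(P[:,:2].astype(np.float32),cv2.DIST_HUBER,0,.001,.001).ravel(); print('edge',v,'yaw',np.arctan(-v[0]/v[1]))
rows=np.arange(192,225)
L=np.array([xs[(ys==r)].min()-.5 for r in rows]);Rr=np.array([xs[(ys==r)].max()+.5 for r in rows])
for q in (L,Rr):
    Q=onplane(f,np.c_[q,rows],.01); print(Q[0],Q[-1])
ey=np.array([v[0],v[1]])*np.sign(v[1]); ex=np.array([ey[1],-ey[0]])
for q in (L,Rr):
    Q=onplane(f,np.c_[q,rows],.01)[:,:2]; print('y side',np.percentile(Q@ey,[10,50,90]))
print('x edge',v[2:]@ex, 'ex',ex)
yl=np.median(onplane(f,np.c_[L,rows],.01)[:,:2]@ey); yr=np.median(onplane(f,np.c_[Rr,rows],.01)[:,:2]@ey)
print('len',abs(yr-yl)); o=ex*(v[2:]@ex+.099)+ey*(yl+yr)/2; print('origin',o)
k=np.array([.4368,-.2137]); print('knob in carrier',(k-o)@ex,(k-o)@ey)
for g in (-.105,-.035,.035,.105): print(o+ex*.02+ey*g)
b=f["image"]; 
m=cv2.inRange(h,(20,120,100),(35,255,255)); n,l,s,c=cv2.connectedComponentsWithStats(m)
for i in range(1,n):
    if s[i,4]>50: q=onplane(f,[c[i]],.0735)[0,:2]; print('tab',s[i],(q-o)@ex,(q-o)@ey)
t=arm.grab_frame("top"); h=hsv(t); save(t,"top2",(140,90,410,300),2.9)
E
```

```text
edge [ 0.18648371  0.98245806  0.45115682 -0.21921997] yaw -0.18758185
[ 0.42996722 -0.36666629  0.01      ] [ 0.47104558 -0.37490434  0.01      ]
[ 0.48841925 -0.06822711  0.01      ] [ 0.52993435 -0.07647235  0.01      ]
y side [-0.28098329 -0.28047602 -0.28005876]
y side [0.02293085 0.02339368 0.02391179]
x edge 0.48412362 ex [ 0.98245806 -0.18648371]
len 0.30386970067104935
origin [ 0.54892368 -0.23502936]
knob in carrier -0.11413439084651408 4.596633964023786e-05
[ 0.54899205 -0.34191713]
[ 0.56204591 -0.27314507]
[ 0.57509977 -0.20437301]
[ 0.58815363 -0.13560094]
tab [238 241  26  26 605] -0.0441980660315754 -0.03495214378831467
tab [369 240  25   8 168] -0.05368510891238958 0.1049344604524481
tab [154 270  15  52 291] 0.009407623499357793 -0.13779905887200156
tab [337 270  14  52 300] 0.010879207198245412 0.07055494072784159
tab [ 135  333  336   20 3930] 0.08051034147660527 0.0448656727659205
```

View pics/top2.png

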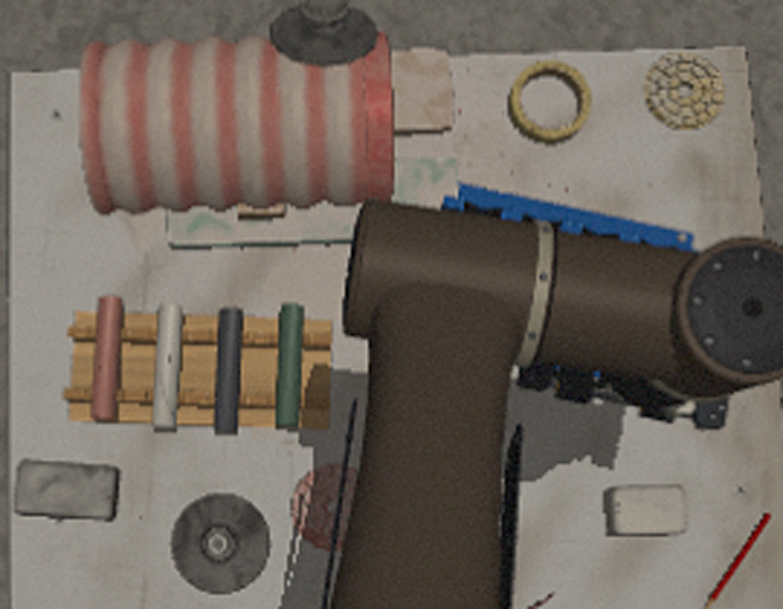

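The carrier yaw is -0.188 and the knob is at (0.4365,-0.213), with the two cameras agreeing to 2 mm. The wrist edge estimate puts the carrier origin about 5 mm off from the knob estimate. The grooves get their own measurement later. Next I'll move above the knob and check.

```bash
python3 -m handwheel '[[0.4,0.6,-2,0.004],[0.4,0.6,-2,0],[0.4,0.6,-2,0],[0.4,0.6,-2,0],[0.4,0.6,-2,0],[0.27,0.28,-1,0],[0,0,0,0],[0,0,0,0]]' 0.5
python3 - <<'E'
from h import *
f=arm.grab_frame("wrist"); save(f,"w2",None,1.5)
X=cloud(f);h=hsv(f)
red=cv2.inRange(h,(0,150,60),(6,255,255))|cv2.inRange(h,(174,150,60),(180,255,255))
n,l,s,c=cv2.connectedComponentsWithStats(red)
for i in range(1,n):
    if s[i,4]>80: print('red',s[i],c[i],np.median(X[l==i],0),onplane(f,[c[i]],.071))
st=arm.get_state(); p=st["eef_pos"]; print(p, proj(f,[[p[0],p[1],.071],[p[0],p[1],p[2]-.178]]))
E
```

```text
t: 3.2
eef_pos: [0.4364, -0.2142, 0.2952]
ee_rot: [-3.141, 0.0, 2.956]
force: [-0.4, -0.1, -0.3]
width: 0.0436
red [237 202  31  30 726] [251.83333333 216.71212121] [ 0.43280241 -0.21299354  0.07827209] [[ 0.43605264 -0.21364002  0.071     ]]
[ 0.43646256 -0.21422465  0.29551101] [[251.08702451 217.42112517]
 [251.01912332 250.8387037 ]]
```

View pics/w2.png

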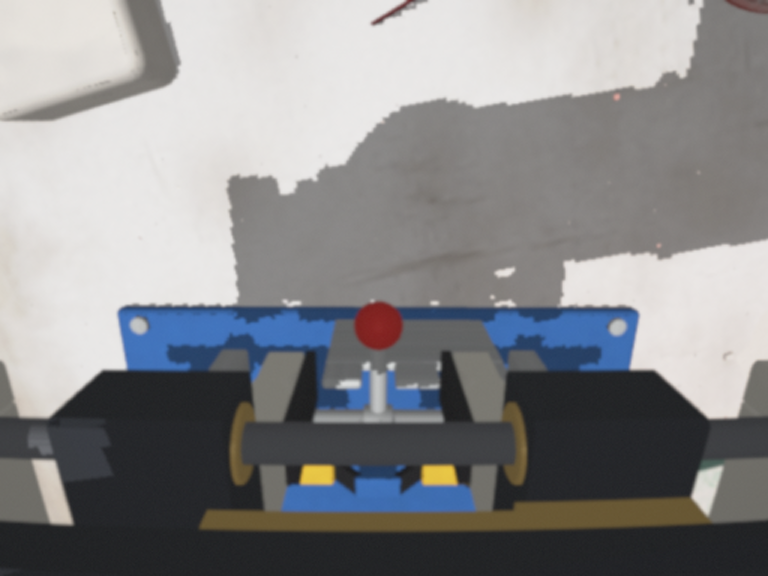

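The knob is at (252,217) native, midway between the finger inner edges at 210 and 294, and the TCP projects onto it. I'll lower, close gently and lift along the arc.

```bash
python3 -m handwheel '[[0,0,-1.3,0],[0,0,-1.3,0],[0,0,-1.3,0],[0,0,-1.3,0],[0,0,-1.2,0],[0,0,0,0]]' 0.5
python3 -m handwheel '[[0,0,0,0],[0,0,0,0],[0,0,0,0],[0,0,0,0],[0,0,0,0],[0,0,0,0],[0,0,0,0]]' 0.85 15
```

```text
t: 3.85
eef_pos: [0.4359, -0.2141, 0.2303]
ee_rot: [-3.142, -0.001, 2.955]
force: [-0.3, -0.3, 0.2]
width: 0.0437
t: 4.55
eef_pos: [0.4365, -0.2139, 0.2311]
ee_rot: [-3.141, 0.001, 2.956]
force: [-0.5, -1.0, 5.7]
width: 0.0209
```

```bash
python3 -m handwheel '[[0.055,-0.01,0.747,0],[0.164,-0.031,0.731,0],[0.27,-0.051,0.697,0],[0.368,-0.07,0.65,0],[0.46,-0.088,0.585,0],[0.54,-0.103,0.51,0],[0,0,0,0],[0,0,0,0]]' 0.85 15
python3 - <<'E'
from h import *
f=arm.grab_frame("wrist"); save(f,"w3",None,1.5)
g=arm.grab_frame("scene"); save(g,"s3",(230,120,370,230),4)
E
```

```text
t: 5.35
eef_pos: [0.4543, -0.2174, 0.2696]
ee_rot: [3.142, -0.001, 2.955]
force: [-1.6, -0.3, 0.4]
width: 0.0203
```

View pics/w3.png

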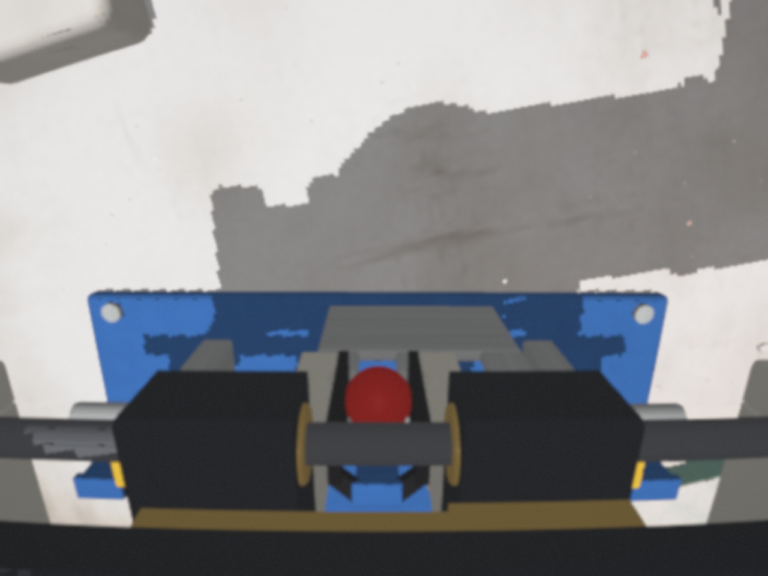

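View pics/s3.png

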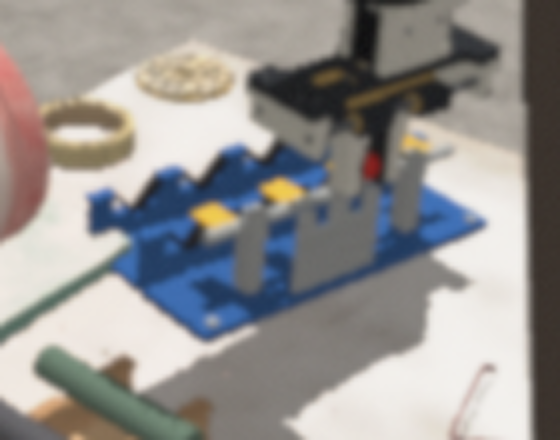

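The knob is held between the jaws at (378,400) in the picture and the handle is up. I'll slide along carrier +y.

```bash
python3 -m handwheel '[[0.074,0.39,0,0],[0.074,0.39,0,0],[0.074,0.39,0,0],[0.074,0.39,0,0],[0.074,0.39,0,0],[0.074,0.39,0,0],[0.074,0.39,0,0],[0.074,0.39,0,0],[0.074,0.39,0,0],[0,0,0,0],[0,0,0,0]]' 0.85 15
python3 - <<'E'
from h import *
f=arm.grab_frame("wrist"); save(f,"w4",None,1.5)
E
```

```text
t: 6.55
eef_pos: [0.4613, -0.1826, 0.2699]
ee_rot: [-3.14, -0.001, 2.956]
force: [-3.6, -7.1, 3.1]
width: 0.0202
```

View pics/w4.png

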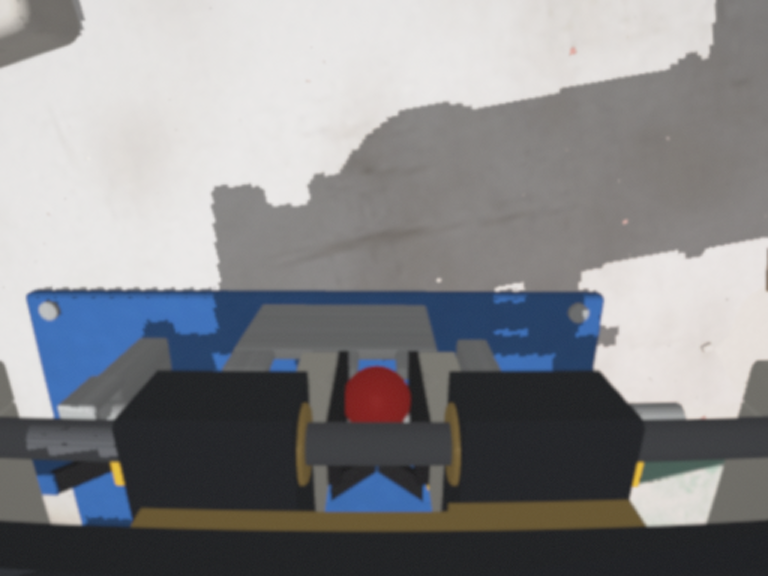

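The TCP travelled 35.5 mm and now feels about 7 N against the stop, so the keeper is fully open. Now I'll lower it.

```bash
python3 -m handwheel '[[-0.54,0.07,-0.51,0],[-0.46,0.07,-0.585,0],[-0.368,0.06,-0.65,0],[-0.27,0.051,-0.697,0],[-0.164,0.031,-0.731,0],[-0.055,0.01,-0.72,0],[0,0,0,0],[0,0,0,0]]' 0.85 15
python3 -m handwheel '[[0,0,0,0],[0,0,0,0],[0,0,0,0],[0,0,0,0],[0,0,1,0],[0,0,1.5,0],[0,0,2.5,0],[-0.5,-0.5,3,0],[-1,-1,3,0],[-1,-1,3,0],[0,0,0,0]]' 0.5
python3 - <<'E'
from h import *
f=arm.grab_frame("wrist"); save(f,"w5",None,1.5)
g=arm.grab_frame("scene"); save(g,"s5",(230,120,370,230),4)
E
```

```text
t: 7.4
eef_pos: [0.4432, -0.1795, 0.2311]
ee_rot: [-3.141, 0.001, 2.956]
force: [-2.4, -4.7, 3.5]
width: 0.0204
t: 8.5
eef_pos: [0.418, -0.2052, 0.3758]
ee_rot: [3.142, 0.008, 2.955]
force: [0.2, -0.2, -0.7]
width: 0.0438
```

View pics/w5.png

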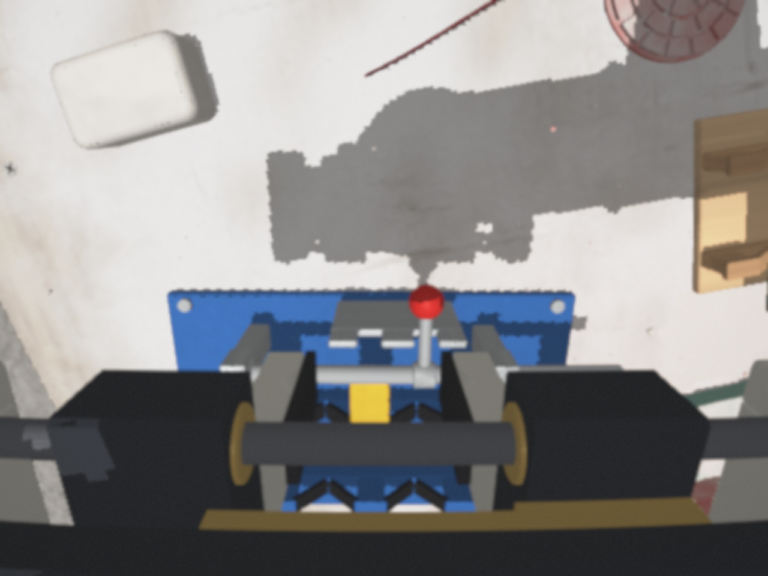

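View pics/s5.png

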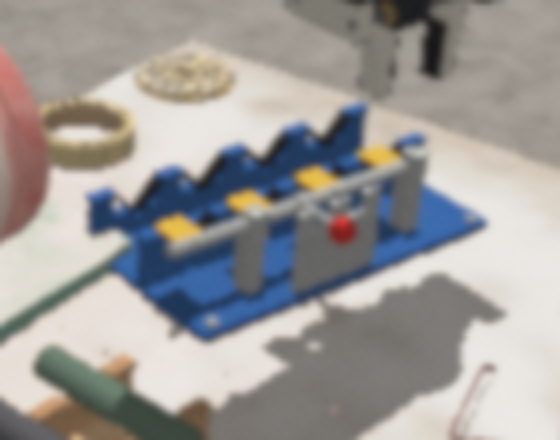

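The handle is down in the second notch, with the knob at (284,201) native, and the yellow tabs stand between the grooves. I'll raise the camera over the carrier to measure the grooves.

```bash
python3 -m handwheel '[[2.5,0,0.7,0],[2.5,0,0.7,0],[2.5,0,0.7,0],[2.5,0,0.7,0],[2.5,-0.5,0,0],[2.5,-0.5,0,0],[2.5,-0.5,0,0],[2.5,-0.5,0,0],[2.5,-0.5,0,0],[2.5,-0.5,0,0],[0,0,0,0],[0,0,0,0]]' 0.5
python3 - <<'E'
from h import *
f=arm.grab_frame("wrist"); save(f,"w6",None,1.5)
np.save("w6.npy",f,allow_pickle=True)
E
```

```text
t: 9.8
eef_pos: [0.6681, -0.234, 0.3968]
ee_rot: [3.142, -0.003, 2.955]
force: [0.3, 1.4, -0.4]
width: 0.0441
```

View pics/w6.png

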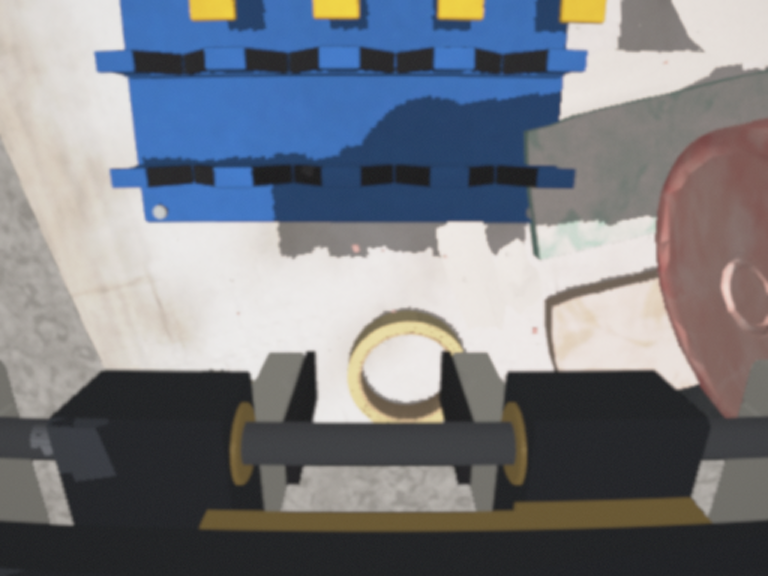

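The picture shows both rails with four black V liners each; in the far rail they centre at about (120,117), (191,117), (263,117) and (335,117) native. I'll get the V edges on the rail-top plane at z = 0.054.

```bash
python3 - <<'E'
from h import *
f=np.load("w6.npy",allow_pickle=True).item(); h=hsv(f); v=h[:,:,2]; s=h[:,:,1]
blk=((s<110)&(v<60)).astype(np.uint8)
G=[]
for lo,hi,xc in((112,125,.056),(32,50,-.016)):
    m=np.zeros_like(blk); m[lo:hi]=blk[lo:hi]; m=cv2.morphologyEx(m,cv2.MORPH_CLOSE,np.ones((3,7),np.uint8))
    n,l,st,c=cv2.connectedComponentsWithStats(m)
    for i in sorted(range(1,n),key=lambda i:c[i,0]):
        if st[i,4]>80 and st[i,0]>60 and st[i,0]<380:
            x0,y0,w,hh,a=st[i]; ym=y0+hh/2-.5
            P=onplane(f,[[x0-.5,ym],[x0+w-.5,ym]],.054); print(xc,st[i],P.mean(0)[:2],np.linalg.norm(P[1]-P[0])); G.append((xc,*P.mean(0)[:2]))
G=np.array(G)
G=np.array(G)
if len(G)==8:
    src=np.array([(x,y) for x in(.056,-.016) for y in(-.105,-.035,.035,.105)]); dst=G[:,1:]
    a=src-src.mean(0); b=dst-dst.mean(0); th=np.arctan2((a[:,0]*b[:,1]-a[:,1]*b[:,0]).sum(),(a*b).sum())
    R=np.array([[np.cos(th),-np.sin(th)],[np.sin(th),np.cos(th)]]); o=dst.mean(0)-R@src.mean(0); print('yaw',th,'o',o,'res',(src@R.T+o-dst).round(4).tolist())
    for y in(-.105,-.035,.035,.105): print('groove',R@[.02,y]+o)
    for k in ([.4365,-.2137],): print('knob',R.T@(k-o))
E
```

```text
0.056 [ 99 112  43  11 418] [ 0.58858039 -0.34875709] 0.04267631339695723
0.056 [169 112  45  11 461] [ 0.60207807 -0.28053168] 0.043599406645426816
0.056 [241 112  45  12 482] [ 0.61558308 -0.21234639] 0.04337721595499558
0.056 [313 112  45  12 499] [ 0.62822515 -0.14372218] 0.043929518045677435
-0.016 [ 90  35  46  14 540] [ 0.52106198 -0.33590472] 0.043263498561805294
-0.016 [165  33  46  15 552] [ 0.53395185 -0.26754916] 0.04206413986826632
-0.016 [241  33  47  15 577] [ 0.54716403 -0.1991517 ] 0.04271303861341137
-0.016 [318  34  46  15 542] [ 0.56032571 -0.13040739] 0.04243237060747339
yaw -0.19020843755328756 o [ 0.55498199 -0.23601502] res [[0.0015, -0.001], [0.0013, -0.0004], [0.001, 0.0001], [0.0016, 0.0002], [-0.0016, -0.0002], [-0.0013, 0.0002], [-0.0013, 0.0005], [-0.0012, 0.0005]]
groove [ 0.55476961 -0.3429026 ]
groove [ 0.56800406 -0.27416506]
groove [ 0.58123851 -0.20542752]
groove [ 0.59447296 -0.13668998]
knob [-0.1205641  -0.00048807]
```

The groove fit residuals are about 1.5 mm and the knob comes out at carrier x = -120.6, as it should. The striped roll is close to groove 4, so I'll measure its right end and re-measure the cores.

```bash
cat > cores.py <<'E'
from h import *
def cores(f,zlo=.047,zhi=.075,box=(.3,.62,.02,.36)):
    X=cloud(f); out=[]
    reg=(X[:,:,2]>zlo)&(X[:,:,2]<zhi)&(X[:,:,1]>box[2])&(X[:,:,1]<box[3])&(X[:,:,0]<box[1])&(X[:,:,0]>box[0])
    n,l,s,c=cv2.connectedComponentsWithStats(reg.astype(np.uint8))
    for i in range(1,n):
        if s[i,4]>80:
            P=X[l==i]; r=cv2.minAreaRect(P[:,:2].astype(np.float32))
            b=cv2.boxPoints(r); e=max((b[1]-b[0],b[2]-b[1]),key=np.linalg.norm); e=e*np.sign(e[0]+1e-9)
            out.append((np.round(r[0],4),np.round(sorted(r[1]),3),round(float(np.arctan2(e[1],e[0])),3),np.round(np.percentile(P[:,2],97),4),f["image"][l==i].mean(0).astype(int)))
    return out
E
python3 - <<'E'
from cores import *
f=arm.grab_frame("top"); X=cloud(f)
for c in cores(f): print(*c)
m=(X[:,:,2]>.08)&(X[:,:,2]<.23)&(X[:,:,0]>.57)&(X[:,:,0]<.85)&(X[:,:,1]>-.09)&(X[:,:,1]<.35)
v=np.arange(384)[:,None]+0*X[:,:,0]; u=np.arange(512)[None]+0*X[:,:,0]
m&=(u<300)&(v<175)
P=X[m]; print(len(P),np.percentile(P,[0,1,50,99,100],axis=0))
for zl in (.1,.12,.15,.18):
    q=P[(P[:,2]>zl)&(P[:,2]<zl+.03)]; 
    if len(q): print(zl,np.percentile(q[:,0],1),q[:,1].min(),q[:,1].max())
save(f,"top6",(140,90,410,300),2.9)
# cradle from wood color
h=hsv(f); w=cv2.inRange(h,(10,90,90),(22,255,255)); w[:185]=0;w[245:]=0;w[:,:150]=0;w[:,265:]=0
ys,xs=np.nonzero(w); print('cradle',cv2.minAreaRect(onplane(f,np.c_[xs,ys],.01)[:,:2].astype(np.float32)))
E
```

```text
[0.4441 0.285 ] [0.027 0.138] -0.001 0.0611 [145 102  90]
[0.4374 0.2152] [0.027 0.14 ] -0.006 0.0607 [162 156 145]
[0.4416 0.0753] [0.027 0.14 ] -0.002 0.0603 [70 85 72]
[0.4345 0.1454] [0.026 0.137] -0.015 0.0612 [73 71 72]
5594 [[5.97271372e-01 5.57199403e-04 8.68740724e-02]
 [6.02776474e-01 5.85929133e-03 1.13510282e-01]
 [6.78598818e-01 1.50406306e-01 2.00437588e-01]
 [7.90721942e-01 2.95288379e-01 2.25783969e-01]
 [8.19159415e-01 3.03553367e-01 2.29943680e-01]]
0.1 0.5978756392341448 0.018312926109989518 0.2936333927469642
0.12 0.5982466284594125 0.015439754276446359 0.2936333927469642
0.15 0.605729397916066 0.012911113328263862 0.29983414145219933
0.18 0.6263596477608584 0.0005754945211778988 0.3035533672371702
cradle ((0.4352356195449829, 0.18859899044036865), (0.30049368739128113, 0.12898127734661102), 89.73470306396484)
```

View pics/top6.png

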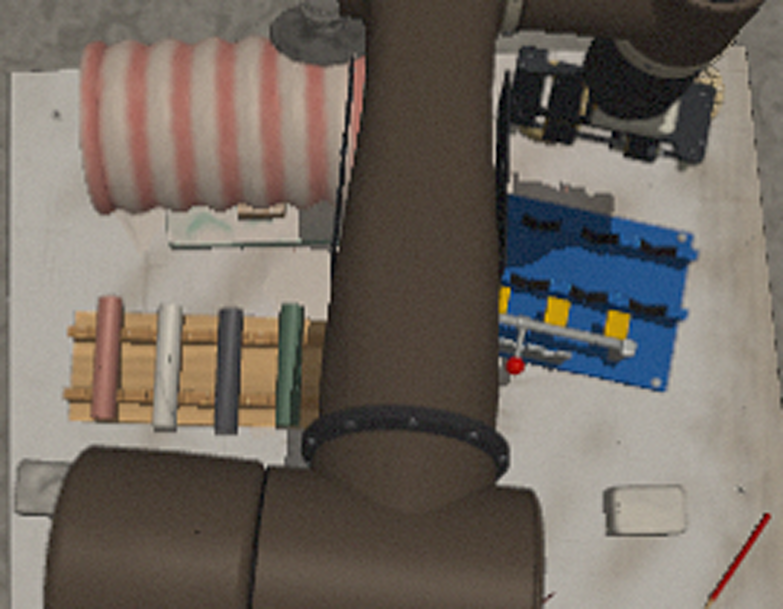

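```bash
python3 -m handwheel '[[-1.63,2.1,-0.4,0.013],[-1.63,2.1,-0.4,0.013],[-1.63,2.1,-0.4,0.013],[-1.63,2.2,-0.4,0.013],[-1.63,2.2,-0.4,0.013],[-1.63,2.2,-0.4,0.013],[-1.63,2.2,-0.4,0.013],[-1.63,2.2,-0.4,0.013],[-1.63,2.2,-0.4,0.013],[-1.63,2.2,-0.4,0.013],[-1.63,2.3,-0.4,0.013],[-1.63,2.3,-0.4,0.014],[-1.63,2.3,-0.4,0.014],[-1.63,2.3,-0.4,0.014],[0,0,0,0],[0,0,0,0]]' 0.5
cat > overcore.py <<'E'
# wrist view of the core under/near the tool: lateral centre from silhouette, via depth mask
from h import *
import sys
def overcore(name,zlo=.045,zhi=.085):
    st=arm.get_state(); p=st["eef_pos"]; f=arm.grab_frame("wrist"); save(f,name,None,1.5); X=cloud(f)
    print('tcp',p.round(4),'yaw',round(float(st["ee_rot"][2]),4))
    m=(X[:,:,2]>zlo)&(X[:,:,2]<zhi)&(f["depth"]>0); m[248:]=0
    n,l,s,c=cv2.connectedComponentsWithStats(cv2.morphologyEx(m.astype(np.uint8),cv2.MORPH_OPEN,np.ones((3,3))))
    for i in range(1,n):
        if s[i,4]>300:
            P=X[l==i]; ctr=cv2.minAreaRect(P[:,:2].astype(np.float32))
            print(s[i],c[i].round(1),'rect',np.round(ctr[0],4),np.round(ctr[1],3),round(ctr[2],1),'z97',round(float(np.percentile(P[:,2],97)),4),f["image"][l==i].mean(0).astype(int))
    return f
E
python3 - <<'E'
from overcore import *
f=overcore("w7")
t=arm.grab_frame("top"); save(t,"top7",(140,90,410,300),2.9)
for uv in ((275,142),): print(onplane(t,[uv],.117),onplane(t,[uv],.214))
E
```

```text
t: 11.5
eef_pos: [0.4389, 0.0748, 0.3435]
ee_rot: [3.141, 0.001, -3.141]
force: [-0.5, -0.4, 1.0]
width: 0.0441
tcp [0.4389 0.0748 0.3435] yaw -3.1409
[ 314   97   41  151 4438] [333.5 167.3] rect [0.4309 0.1462] [0.027 0.135] 89.8 z97 0.0568 [73 72 74]
[ 387  101   50  146 4343] [411.1 171.8] rect [0.4321 0.2159] [0.028 0.134] 89.3 z97 0.0569 [206 203 198]
[ 237  106   33  142 4313] [252.4 174.9] rect [0.435  0.0761] [0.027 0.129] 89.7 z97 0.0567 [80 93 83]
[ 455  111   57  137 3987] [484.3 178.5] rect [0.4371 0.284 ] [0.025 0.129] 89.5 z97 0.0569 [193 144 134]
[[ 0.67482263 -0.03533483  0.117     ]] [[ 0.64595296 -0.0312234   0.214     ]]
```

View pics/w7.png

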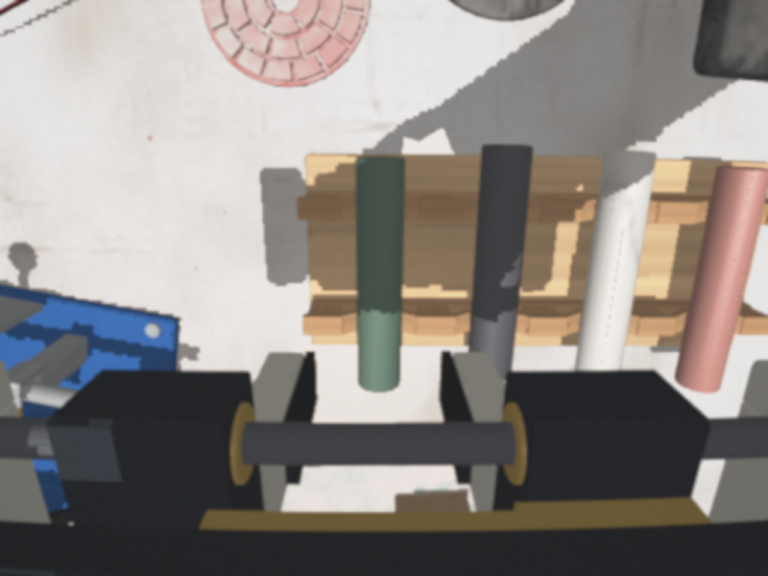

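View pics/top7.png

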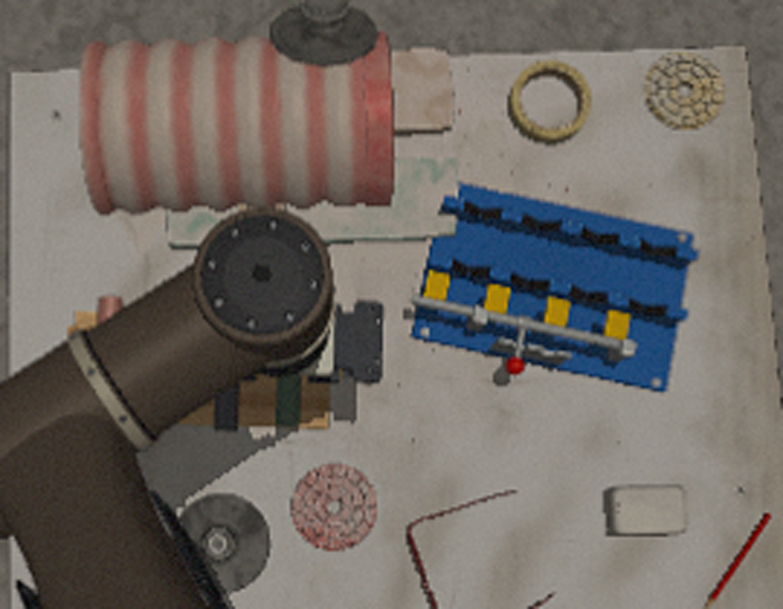

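Green is centred under the jaws: the core is at pixel 381 and the finger edges at 315 and 441 in the picture. The two cameras agree on y = 0.0755 and x = 0.441. The roll's right end is at y of about -0.034. Now I'll descend and grip.

```bash
python3 -m handwheel '[[0.1,0.05,-2,0],[0.1,0.05,-2,0],[0,0,-2,0],[0,0,-2,0],[0,0,-2,0],[0,0,-2,0],[0,0,-1.2,0],[0,0,-0.95,0],[0,0,0,0],[0,0,0,0]]' 0.5
python3 -m handwheel '[[0,0,0,0],[0,0,0,0],[0,0,0,0],[0,0,0,0],[0,0,0,0],[0,0,0,0],[0,0,0.5,0],[0,0,1,0],[0,0,2,0],[0,0,2,0],[0,0,2,0],[0,0,2,0],[0,0,0,0]]' 0.9 35
```

```text
t: 12.6
eef_pos: [0.442, 0.0754, 0.2017]
ee_rot: [-3.141, 0.0, 3.14]
force: [-0.5, -0.9, -0.1]
width: 0.0436
t: 13.9
eef_pos: [0.4423, 0.076, 0.2994]
ee_rot: [3.139, 0.004, 3.141]
force: [0.8, 0.6, -2.5]
width: 0.0269
```

```bash
python3 -m handwheel '[[0.3,-2.12,0,-0.019],[0.3,-2.12,0,-0.019],[0.3,-2.12,0,-0.019],[0.3,-2.12,0,-0.019],[0.3,-2.12,0,-0.019],[0.3,-2.12,0,-0.019],[0.3,-2.12,0,-0.019],[0.3,-2.12,0,-0.019],[0.3,-2.12,0,-0.019],[0.3,-2.12,0,-0.019],[2,0,0,0],[2,0,0,0],[2,0,0,0],[2,0,0,0],[2,0,0,0],[2.2,0,0,0],[0,0,0,0],[0,0,0,0]]' 0.9 35
python3 - <<'E'
from h import *
f=arm.grab_frame("wrist"); save(f,"w8",None,1.5)
t=arm.grab_frame("scene"); save(t,"s8",(160,90,370,260),3)
E
```

```text
t: 15.7
eef_pos: [0.5933, -0.1362, 0.2952]
ee_rot: [-3.141, -0.002, 2.95]
force: [-0.2, -0.3, -2.0]
width: 0.0271
```

View pics/w8.png

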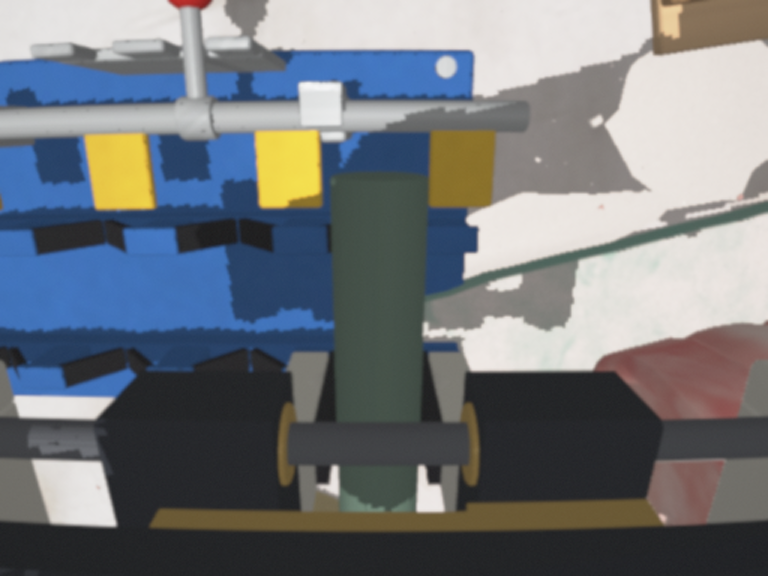

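View pics/s8.png

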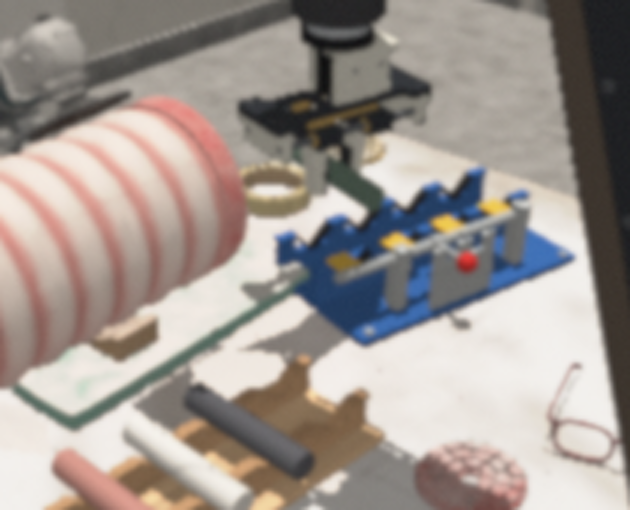

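The core hangs over groove 4, centred between the tabs at 320 and 430 in the picture. I'll lower it and release.

```bash
python3 -m handwheel '[[0.1,-0.05,-1.5,0],[0,0,-1.5,0],[0,0,-1.5,0],[0,0,-1.5,0],[0,0,-1,0],[0,0,-0.8,0],[0,0,-0.6,0],[0,0,0,0],[0,0,0,0],[0,0,0,0]]' 0.9 35
```

```text
t: 16.8
eef_pos: [0.5949, -0.1368, 0.2131]
ee_rot: [3.141, 0.001, 2.951]
force: [-0.9, 0.6, -2.5]
width: 0.027
```

```bash
python3 -m handwheel '[[0,0,-0.2,0],[0,0,-0.2,0],[0,0,0,0],[0,0,0,0]]' 0.9 35
```

```text
t: 17.2
eef_pos: [0.5949, -0.1372, 0.2092]
ee_rot: [-3.141, 0.001, 2.951]
force: [-0.9, -2.7, 4.9]
width: 0.0269
```

It has made contact, with the force changing by about 7 N at z = 0.209. Now I'll release, rise and look.

```bash
python3 -m handwheel '[[0,0,0,0],[0,0,0,0],[0,0,0,0],[0,0,0,0],[0,0,1,0],[0,0,1.5,0],[0,0,2,0],[0,0,2.5,0],[0,0,2.5,0],[0,0,2.5,0],[0,0,0,0],[0,0,0,0]]' 0.5
cat > seat.py <<'E'
from h import *
th=-.1902; R=np.array([[np.cos(th),-np.sin(th)],[np.sin(th),np.cos(th)]]); O=np.array([.5550,-.2360])
def seat(cam,name,vmax=384):
    f=arm.grab_frame(cam); save(f,name,None,1.5); X=cloud(f); C=X.copy(); C[:,:,:2]=(X[:,:,:2]-O)@R
    h=hsv(f)
    m=(C[:,:,2]>.055)&(C[:,:,2]<.085)&(C[:,:,0]>-.08)&(C[:,:,0]<.12)&(abs(C[:,:,1])<.14)&(f["depth"]>0)&~((h[:,:,0]>18)&(h[:,:,0]<35)&(h[:,:,1]>120)); m[vmax:]=0
    n,l,s,c=cv2.connectedComponentsWithStats(cv2.morphologyEx(m.astype(np.uint8),cv2.MORPH_OPEN,np.ones((3,3))))
    for i in range(1,n):
        if s[i,4]>60:
            P=C[l==i]; r=cv2.minAreaRect(P[:,:2].astype(np.float32))
            print(s[i],'carrier frame',np.round(r[0],4),np.round(r[1],3),round(r[2],1),'x',P[:,0].min().round(3),P[:,0].max().round(3),'z',np.percentile(P[:,2],[50,97]).round(4),f["image"][l==i].mean(0).astype(int))
E
python3 - <<'E'
from seat import *
seat("wrist","w9",248)
E
```

```text
t: 18.4
eef_pos: [0.5946, -0.1368, 0.3296]
ee_rot: [3.141, 0.002, 2.95]
force: [0.2, -0.0, -1.1]
width: 0.0437
[   0   60  303   30 5744] carrier frame [-0.0704  0.0303] [0.019 0.219] 0.1 x -0.08 -0.061 z [0.0751 0.0833] [168 169 169]
[ 234  103   33  145 4353] carrier frame [0.0088 0.1046] [0.025 0.12 ] 90.0 x -0.051 0.069 z [0.0611 0.0633] [77 91 82]
```

View pics/w9.png

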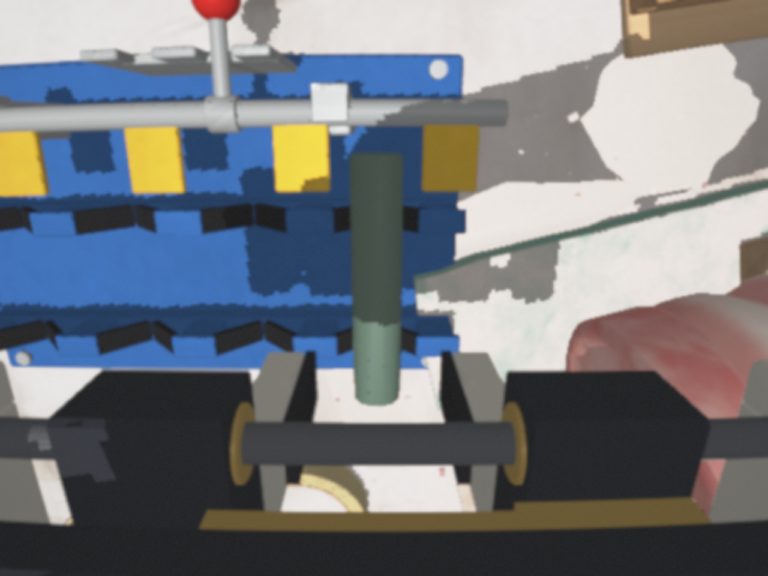

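Green is seated in groove 4. Its near end is at carrier x = -51 mm (expected -50), y = 104.6 mm, and its top is at about 63 mm (expected 64). Grey goes to groove 3 next.

```bash
python3 -m handwheel '[[-2.5,0,0.4,0],[-2.5,0,0.4,0],[-2.5,0,0.4,0],[-2.5,0,0.4,0],[-0.43,2.02,0,0.0136],[-0.43,2.02,0,0.0136],[-0.43,2.02,0,0.0136],[-0.43,2.02,0,0.0136],[-0.43,2.02,0,0.0136],[-0.43,2.02,0,0.0136],[-0.43,2.02,0,0.0136],[-0.43,2.02,0,0.0136],[-0.43,2.02,0,0.0136],[-0.43,2.02,0,0.0136],[-0.43,2.02,0,0.0136],[-0.43,2.02,0,0.0136],[-0.43,2.02,0,0.0136],[-0.43,2.02,0,0.0136],[0,0,0,0],[0,0,0,0]]' 0.5
python3 - <<'E'
from overcore import *
f=overcore("w10")
E
```

```text
t: 20.45
eef_pos: [0.4341, 0.146, 0.3437]
ee_rot: [-3.141, -0.001, -3.141]
force: [-0.5, -1.0, 0.3]
width: 0.0437
tcp [0.4341 0.146  0.3437] yaw -3.1415
[ 236  104   33  144 4378] [251.6 174. ] rect [0.4292 0.1461] [0.027 0.131] 89.6 z97 0.0567 [74 73 76]
[ 313  106   40  142 4109] [332.3 172.1] rect [0.4295 0.2164] [0.027 0.128] 89.5 z97 0.0568 [155 151 147]
[ 386  117   48  130 3816] [409.1 180. ] rect [0.4337 0.2858] [0.027 0.122] 89.4 z97 0.0569 [197 147 137]
```

View pics/w10.png

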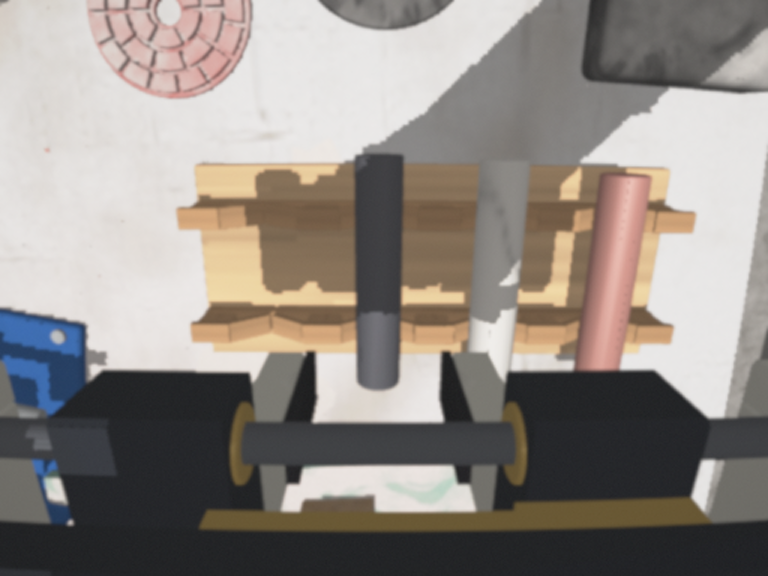

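Grey is centred between the jaws at pixel 379 in the picture. I'll pick it.

```bash
python3 -m handwheel '[[0,0,-2,0],[0,0,-2,0],[0,0,-2,0],[0,0,-2,0],[0,0,-2,0],[0,0,-2,0],[0,0,-1.2,0],[0,0,-1,0],[0,0,0,0],[0,0,0,0]]' 0.5
python3 -m handwheel '[[0,0,0,0],[0,0,0,0],[0,0,0,0],[0,0,0,0],[0,0,0,0],[0,0,0,0],[0,0,0.5,0],[0,0,1,0],[0,0,2,0],[0,0,2,0],[0,0,2,0],[0,0,2,0],[0,0,0,0]]' 0.9 35
```

```text
t: 21.5
eef_pos: [0.4347, 0.1457, 0.2026]
ee_rot: [-3.141, -0.0, 3.14]
force: [-0.4, 0.0, 0.8]
width: 0.0437
t: 22.8
eef_pos: [0.4351, 0.1465, 0.3005]
ee_rot: [3.138, 0.004, 3.141]
force: [0.5, 0.2, -1.6]
width: 0.027
```

```bash
python3 -m handwheel '[[0.23,-2.7,0,-0.0146],[0.23,-2.7,0,-0.0146],[0.23,-2.7,0,-0.0146],[0.23,-2.7,0,-0.0146],[0.23,-2.7,0,-0.0146],[0.23,-2.7,0,-0.0146],[0.23,-2.7,0,-0.0146],[0.23,-2.7,0,-0.0146],[0.23,-2.7,0,-0.0146],[0.23,-2.7,0,-0.0146],[0.23,-2.7,0,-0.0146],[0.23,-2.7,0,-0.0146],[0.23,-2.7,0,-0.0146],[2,0,0,0],[2,0,0,0],[2,0,0,0],[2,0,0,0],[2,0,0,0],[1.6,0,0,0],[0,0,0,0]]' 0.9 35
python3 -m handwheel '[[0,0,-1.5,0],[0,0,-1.5,0],[0,0,-1.5,0],[0,0,-1.5,0],[0,0,-1,0],[0,0,-0.8,0],[0,0,0,0],[0,0,0,0]]' 0.9 35
python3 - <<'E'
from h import *
f=arm.grab_frame("wrist"); save(f,"w11",None,1.5)
E
```

```text
t: 24.8
eef_pos: [0.5818, -0.2048, 0.2963]
ee_rot: [-3.142, -0.001, 2.951]
force: [-1.1, -0.5, -2.1]
width: 0.0274
t: 25.6
eef_pos: [0.5805, -0.2051, 0.2197]
ee_rot: [-3.141, 0.0, 2.951]
force: [-0.0, 0.1, -2.1]
width: 0.0273
```

View pics/w11.png

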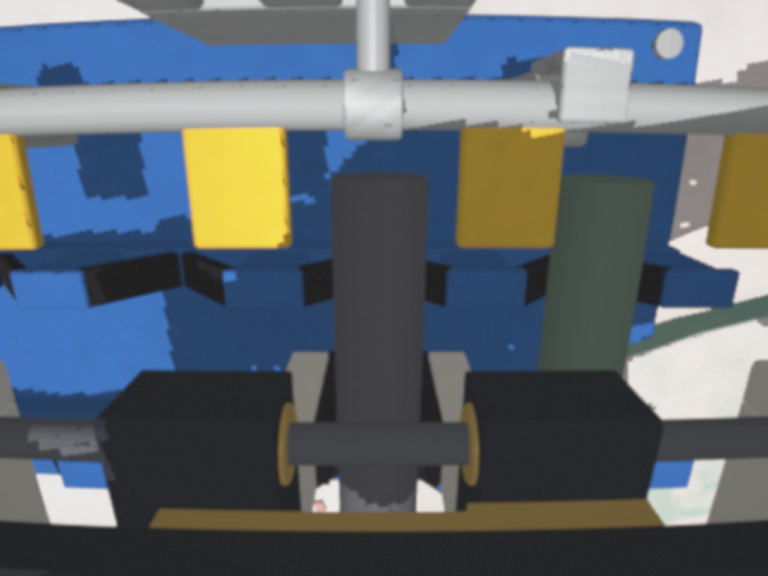

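Grey is centred over its V, with the near end at about (380,178) level with green's, and the opening at 27 mm shows it is still held. I'll lower and release.

```bash
python3 -m handwheel '[[0,0,-0.5,0],[0,0,-0.3,0],[0,0,-0.2,0],[0,0,0,0],[0,0,0,0]]' 0.9 35
python3 -m handwheel '[[0,0,0,0],[0,0,0,0],[0,0,0,0],[0,0,0,0],[0,0,1,0],[0,0,1.5,0],[0,0,2,0],[0,0,2.5,0],[0,0,2.5,0],[0,0,2.5,0],[0,0,0,0],[0,0,0,0]]' 0.5
python3 - <<'E'
from seat import *
seat("wrist","w12",248)
E
```

```text
t: 26.15
eef_pos: [0.5805, -0.2055, 0.2102]
ee_rot: [-3.141, 0.001, 2.951]
force: [-1.5, -3.6, 6.2]
width: 0.0271
t: 27.35
eef_pos: [0.5803, -0.205, 0.3306]
ee_rot: [3.141, 0.002, 2.951]
force: [0.1, -0.2, -0.6]
width: 0.044
[  58   62  346   32 6645] carrier frame [-0.0705  0.0223] [0.019 0.235] 0.1 x -0.08 -0.061 z [0.0753 0.0835] [147 149 149]
[ 234  103   33  145 4358] carrier frame [0.0082 0.0344] [0.121 0.025] 0.1 x -0.052 0.069 z [0.0611 0.0633] [71 71 74]
[ 319  105   40  143 4113] carrier frame [0.0083 0.1046] [0.119 0.025] 0.5 x -0.051 0.068 z [0.0613 0.0634] [75 89 80]
```

View pics/w12.png

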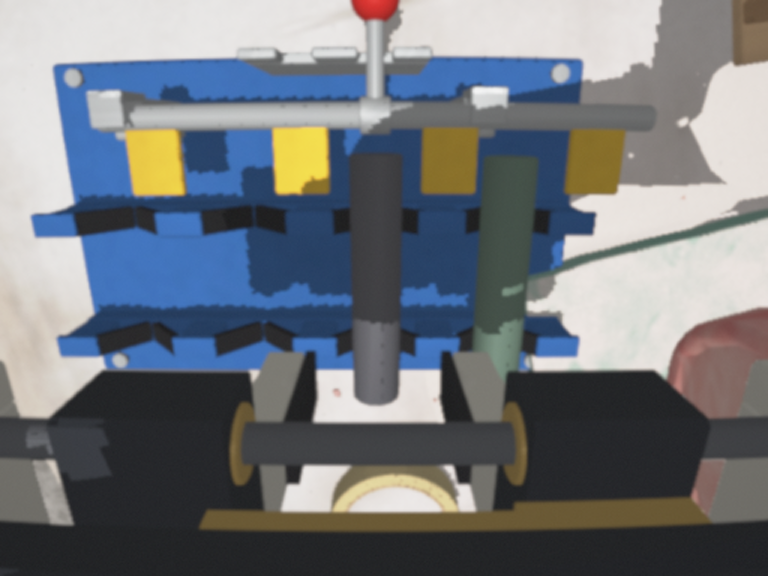

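Grey is seated in groove 3: y = 34.4 mm, near end at -52 mm, top at 63 mm. Green is unchanged. White goes to groove 2.

```bash
python3 -m handwheel '[[-2.5,0,0.35,0],[-2.5,0,0.35,0],[-2.5,0,0.35,0],[-2.5,0,0.25,0],[-0.29,2.8,0,0.0127],[-0.29,2.8,0,0.0127],[-0.29,2.8,0,0.0127],[-0.29,2.8,0,0.0127],[-0.29,2.8,0,0.0127],[-0.29,2.8,0,0.0127],[-0.29,2.8,0,0.0127],[-0.29,2.8,0,0.0127],[-0.29,2.8,0,0.0127],[-0.29,2.8,0,0.0127],[-0.29,2.8,0,0.0127],[-0.29,2.8,0,0.0127],[-0.29,2.8,0,0.0127],[-0.29,2.8,0,0.0127],[-0.29,2.8,0,0.0127],[0,0,0,0]]' 0.5
python3 - <<'E'
from overcore import *
f=overcore("w13")
E
```

```text
t: 29.4
eef_pos: [0.4366, 0.2173, 0.3415]
ee_rot: [-3.141, -0.001, -3.139]
force: [-0.5, -0.3, -0.1]
width: 0.0436
tcp [0.4366 0.2173 0.3415] yaw -3.1389
[ 235  103   32  145 4417] [250.1 173.5] rect [0.4302 0.2161] [0.027 0.129] 89.7 z97 0.0567 [158 155 150]
[ 312  113   40  135 3932] [331.2 175.2] rect [0.434  0.2863] [0.028 0.122] 89.6 z97 0.0568 [134  99  92]
```

View pics/w13.png

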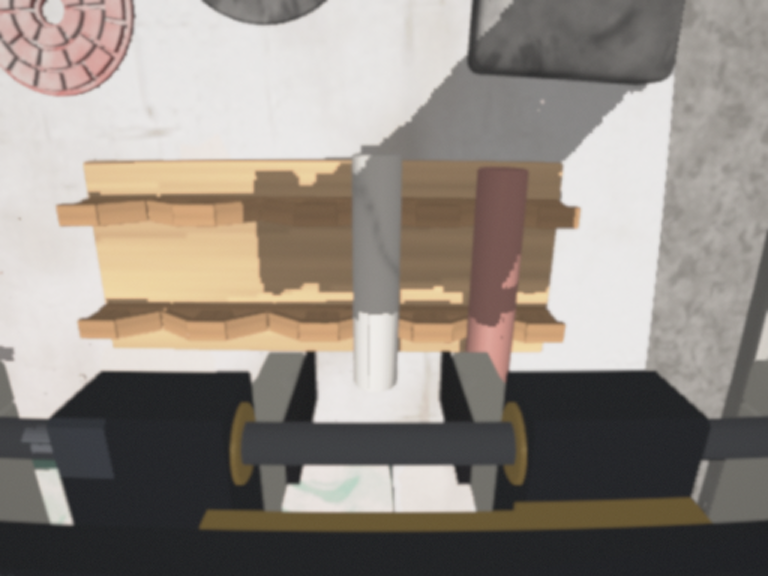

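White is under the jaws at pixel 376 in the picture, about 1 mm to the -y side. I'll shift by that and pick it.

```bash
python3 -m handwheel '[[0,-0.1,-2,0],[0,0,-2,0],[0,0,-2,0],[0,0,-2,0],[0,0,-2,0],[0,0,-2,0],[0,0,-1.1,0],[0,0,-0.8,0],[0,0,0,0],[0,0,0,0]]' 0.5
python3 -m handwheel '[[0,0,0,0],[0,0,0,0],[0,0,0,0],[0,0,0,0],[0,0,0,0],[0,0,0,0],[0,0,0.5,0],[0,0,1,0],[0,0,2,0],[0,0,2,0],[0,0,2,0],[0,0,2,0],[0,0,0,0]]' 0.9 35
```

```text
t: 30.45
eef_pos: [0.4371, 0.214, 0.2038]
ee_rot: [3.141, 0.0, 3.142]
force: [-0.2, 0.0, -0.2]
width: 0.0437
t: 31.75
eef_pos: [0.4373, 0.214, 0.3013]
ee_rot: [3.139, 0.003, -3.142]
force: [0.9, 0.4, -3.1]
width: 0.0272
```

```bash
python3 -m handwheel '[[0.15,-2.85,0,-0.0112],[0.15,-2.85,0,-0.0112],[0.15,-2.85,0,-0.0112],[0.15,-2.85,0,-0.0112],[0.15,-2.85,0,-0.0112],[0.15,-2.85,0,-0.0112],[0.15,-2.85,0,-0.0112],[0.15,-2.85,0,-0.0112],[0.15,-2.85,0,-0.0112],[0.15,-2.85,0,-0.0112],[0.15,-2.85,0,-0.0112],[0.15,-2.85,0,-0.0112],[0.15,-2.85,0,-0.0112],[0.15,-2.85,0,-0.0112],[0.15,-2.85,0,-0.0112],[0.15,-2.85,0,-0.0112],[0.15,-2.85,0,-0.0112],[0,0,0,0]]' 0.9 35
python3 -m handwheel '[[2,-0.1,0,0],[2,-0.1,0,0],[2,-0.1,0,0],[2,-0.05,0,0],[2,0,0,0],[0.5,0,0,0],[0,0,0,0],[0,0,0,0]]' 0.9 35
```

```text
t: 33.55
eef_pos: [0.4618, -0.273, 0.2973]
ee_rot: [-3.141, -0.002, 2.948]
force: [-0.5, -0.0, -3.0]
width: 0.0269
t: 34.35
eef_pos: [0.5665, -0.2737, 0.2978]
ee_rot: [3.141, -0.002, 2.951]
force: [-1.2, -0.3, -2.1]
width: 0.0269
```

```bash
python3 -m handwheel '[[0.1,0,-1.5,0],[0,0,-1.5,0],[0,0,-1.5,0],[0,0,-1.5,0],[0,0,-1,0],[0,0,-0.8,0],[0,0,0,0],[0,0,0,0]]' 0.9 35
python3 - <<'E'
from h import *
f=arm.grab_frame("wrist"); save(f,"w14",None,1.5)
E
```

```text
t: 35.15
eef_pos: [0.5684, -0.2741, 0.2208]
ee_rot: [-3.141, 0.0, 2.951]
force: [0.8, -0.2, -1.5]
width: 0.027
```

View pics/w14.png

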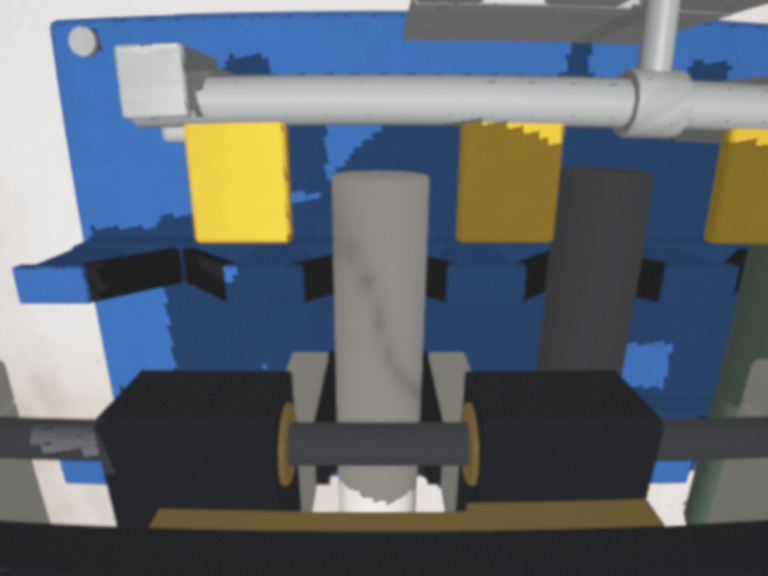

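White is centred over groove 2, with its near end at (380,175) level with grey's. I'll lower and release.

```bash
python3 -m handwheel '[[0,0,-0.5,0],[0,0,-0.3,0],[0,0,-0.2,0],[0,0,0,0],[0,0,0,0]]' 0.9 35
python3 -m handwheel '[[0,0,0,0],[0,0,0,0],[0,0,0,0],[0,0,0,0],[0,0,1,0],[0,0,1.5,0],[0,0,2,0],[0,0,2.5,0],[0,0,2.5,0],[0,0,2.5,0],[0,0,0,0],[0,0,0,0]]' 0.5
python3 - <<'E'
from seat import *
seat("wrist","w15",248)
from cores import *
f=arm.grab_frame("top"); save(f,"top15",(140,90,410,300),2.9)
for c in cores(f): print(*c)
E
```

```text
t: 35.7
eef_pos: [0.5685, -0.2746, 0.2113]
ee_rot: [-3.141, 0.001, 2.952]
force: [-1.9, -3.6, 5.4]
width: 0.0271
t: 36.9
eef_pos: [0.5683, -0.274, 0.3316]
ee_rot: [3.141, 0.002, 2.951]
force: [-0.4, 0.2, 0.4]
width: 0.0438
[ 162   60  337   32 6483] carrier frame [-0.0705  0.0222] [0.235 0.019] 89.8 x -0.08 -0.061 z [0.0754 0.0837] [141 142 142]
[ 318  101   40  147 4216] carrier frame [0.0089 0.0347] [0.123 0.025] 0.0 x -0.052 0.07 z [0.0612 0.0634] [69 69 72]
[ 234  103   32  145 4347] carrier frame [ 0.0095 -0.0357] [0.121 0.025] 0.5 x -0.051 0.07 z [0.0611 0.0633] [156 153 150]
[ 396  104   51  143 4094] carrier frame [0.0093 0.1044] [0.122 0.026] 0.4 x -0.052 0.07 z [0.0613 0.0636] [ 85 100  90]
[0.4438 0.2847] [0.028 0.137] 0.003 0.06 [139  97  85]
```

View pics/w15.png

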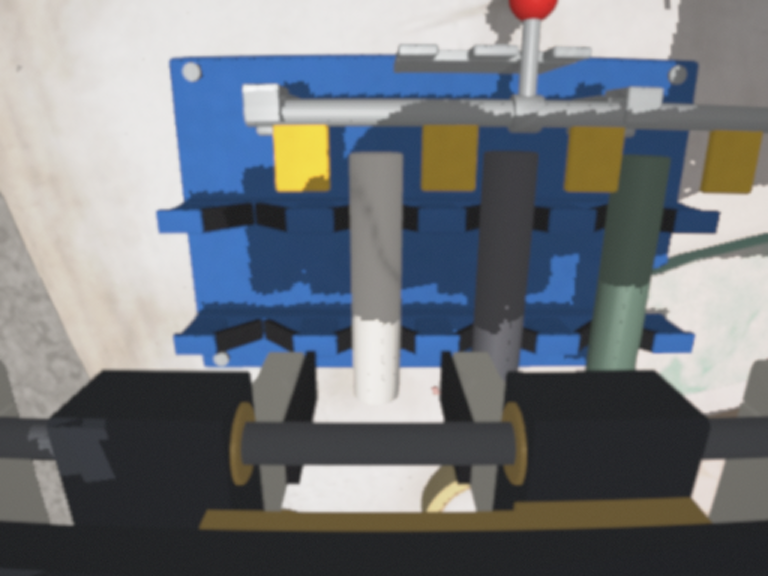

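View pics/top15.png

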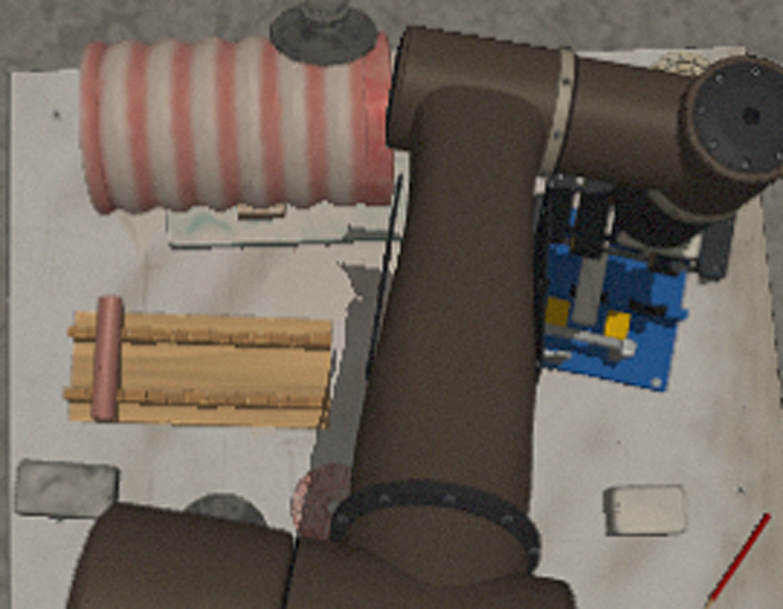

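Three cores are seated within 1 mm and level. Pink is still in the cradle at (0.444,0.285). I'll go to it.

```bash
python3 -m handwheel '[[-2.5,0,0.3,0],[-2.5,0,0.3,0],[-2.5,0,0.3,0],[-2.5,0,0.2,0],[-0.13,2.95,0,0.01],[-0.13,2.95,0,0.01],[-0.13,2.95,0,0.01],[-0.13,2.95,0,0.01],[-0.13,2.95,0,0.01],[-0.13,2.95,0,0.01],[-0.13,2.95,0,0.01],[-0.13,2.95,0,0.01],[-0.13,2.95,0,0.01],[-0.13,2.95,0,0.01],[-0.13,2.95,0,0.01],[-0.13,2.95,0,0.01],[-0.13,2.95,0,0.01],[-0.13,2.95,0,0.01],[-0.13,2.95,0,0.01],[-0.13,2.95,0,0.01]]' 0.5
python3 -m handwheel '[[-0.15,2.95,0,0.01],[-0.15,2.95,0,0.01],[-0.15,2.9,0,0.01],[0,0,0,0],[0,0,0,0],[0,0,0,0]]' 0.5
python3 - <<'E'
from overcore import *
f=overcore("w16")
E
```

```text
t: 39.0
eef_pos: [0.4471, 0.199, 0.3406]
ee_rot: [-3.14, -0.001, 3.112]
force: [0.2, -0.1, 0.9]
width: 0.0439
t: 39.6
eef_pos: [0.4429, 0.2854, 0.3408]
ee_rot: [-3.14, -0.001, 3.141]
force: [-0.0, -0.7, 0.2]
width: 0.0436
tcp [0.4429 0.2854 0.3408] yaw 3.1409
[ 237  105   33  143 4369] [252.3 174.4] rect [0.4372 0.2861] [0.027 0.128] 89.6 z97 0.0566 [137 101  95]
```

View pics/w16.png

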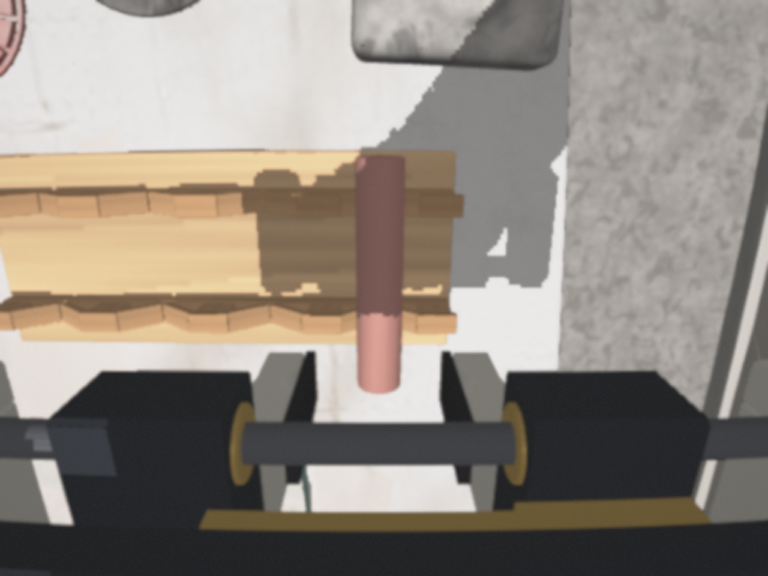

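Pink is centred at pixel 380 in the picture. I'll pick it.

```bash
python3 -m handwheel '[[0.05,0.05,-2,0],[0,0,-2,0],[0,0,-2,0],[0,0,-2,0],[0,0,-2,0],[0,0,-2,0],[0,0,-1.1,0],[0,0,-0.8,0],[0,0,0,0],[0,0,0,0]]' 0.5
python3 -m handwheel '[[0,0,0,0],[0,0,0,0],[0,0,0,0],[0,0,0,0],[0,0,0,0],[0,0,0,0],[0,0,0.5,0],[0,0,1,0],[0,0,2,0],[0,0,2,0],[0,0,2,0],[0,0,2,0],[0,0,0,0]]' 0.9 35
```

```text
t: 40.65
eef_pos: [0.4438, 0.2865, 0.203]
ee_rot: [3.141, 0.001, 3.141]
force: [0.3, 0.3, 0.6]
width: 0.0441
t: 41.95
eef_pos: [0.4441, 0.2873, 0.3007]
ee_rot: [3.137, 0.004, -3.142]
force: [0.3, -0.6, -2.3]
width: 0.0268
```

```bash
python3 -m handwheel '[[0.08,-3,0,-0.0095],[0.08,-3,0,-0.0095],[0.08,-3,0,-0.0095],[0.08,-3,0,-0.0095],[0.08,-3,0,-0.0095],[0.08,-3,0,-0.0095],[0.08,-3,0,-0.0095],[0.08,-3,0,-0.0095],[0.08,-3,0,-0.0095],[0.08,-3,0,-0.0095],[0.08,-3,0,-0.0095],[0.08,-3,0,-0.0095],[0.08,-3,0,-0.0095],[0.08,-3,0,-0.0095],[0.08,-3,0,-0.0095],[0.08,-3,0,-0.0095],[0.08,-3,0,-0.0095],[0.08,-3,0,-0.0095],[0.08,-3,0,-0.0095],[0.08,-3,0,-0.0095]]' 0.9 35
python3 -m handwheel '[[1.5,-1,0,0],[1.5,-1,0,0],[1.5,-0.9,0,0],[1.5,0,0,0],[1.5,0,0,0],[1.5,0,0,0],[0.5,0,0,0],[0,0,0,0],[0,0,0,0]]' 0.9 35
```

```text
t: 43.95
eef_pos: [0.4592, -0.3146, 0.2967]
ee_rot: [3.141, -0.001, 2.951]
force: [1.0, 0.8, -3.1]
width: 0.0277
t: 44.85
eef_pos: [0.5543, -0.3422, 0.2973]
ee_rot: [3.141, -0.001, 2.951]
force: [0.1, -0.4, -2.7]
width: 0.0271
```

```bash
python3 -m handwheel '[[0,-0.05,-1.5,0],[0,0,-1.5,0],[0,0,-1.5,0],[0,0,-1.5,0],[0,0,-1,0],[0,0,-0.8,0],[0,0,0,0],[0,0,0,0]]' 0.9 35
python3 - <<'E'
from h import *
f=arm.grab_frame("wrist"); save(f,"w17",None,1.5)
E
```

```text
t: 45.65
eef_pos: [0.5548, -0.3431, 0.2196]
ee_rot: [-3.141, 0.0, 2.951]
force: [0.9, -0.7, -2.6]
width: 0.0273
```

View pics/w17.png

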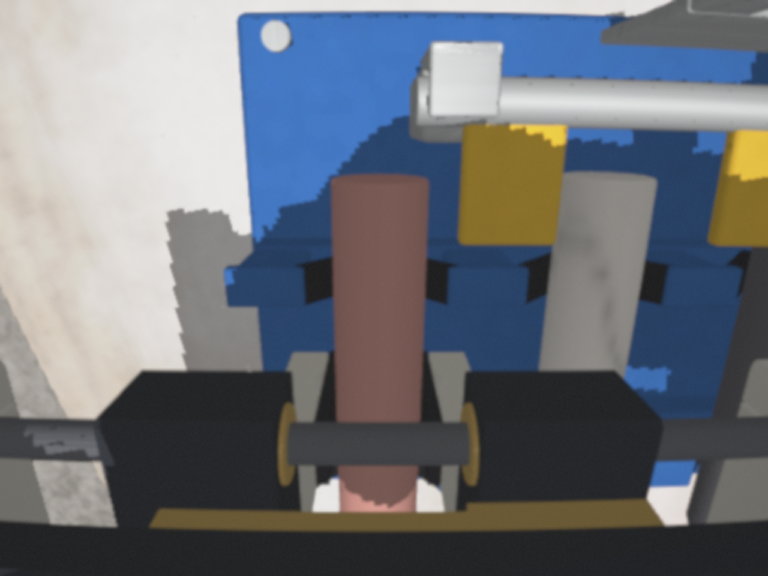

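Pink is centred over groove 1, with its near end at (380,180). I'll lower, release and check all four.

```bash
python3 -m handwheel '[[0,0,-0.5,0],[0,0,-0.3,0],[0,0,-0.2,0],[0,0,0,0],[0,0,0,0]]' 0.9 35
python3 -m handwheel '[[0,0,0,0],[0,0,0,0],[0,0,0,0],[0,0,0,0],[0,0,1,0],[0,0,1.5,0],[0,0,2,0],[0,0,2.5,0],[0.5,2,2.5,0],[0.5,2.5,2.5,0],[0.5,2.5,1,0],[0.2,1.5,1,0],[0,0,0,0],[0,0,0,0]]' 0.5
python3 - <<'E'
from seat import *
seat("wrist","w18",248)
E
```

```text
t: 46.2
eef_pos: [0.5547, -0.3435, 0.21]
ee_rot: [-3.141, 0.001, 2.951]
force: [-1.6, -2.4, 1.5]
width: 0.027
t: 47.6
eef_pos: [0.5714, -0.2579, 0.3499]
ee_rot: [3.142, 0.001, 2.952]
force: [0.4, -0.4, -0.4]
width: 0.0436
[ 146   63  315   28 5605] carrier frame [-0.0707  0.0225] [0.235 0.019] 89.9 x -0.08 -0.061 z [0.0754 0.0836] [138 139 140]
[ 296  101   36  134 3782] carrier frame [0.0064 0.0347] [0.025 0.117] 89.8 x -0.052 0.065 z [0.0612 0.0635] [68 68 72]
[ 131  103   41  145 3986] carrier frame [ 0.0143 -0.1052] [0.131 0.025] 0.2 x -0.051 0.08 z [0.061  0.0631] [180 134 126]
[ 216  102   31  146 4042] carrier frame [ 0.0142 -0.0352] [0.025 0.13 ] 90.0 x -0.051 0.079 z [0.061  0.0632] [162 159 155]
[ 370  103   46  145 3913] carrier frame [0.0143 0.1047] [0.131 0.026] 0.2 x -0.051 0.08 z [0.0613 0.0635] [ 87 103  93]
```

View pics/w18.png

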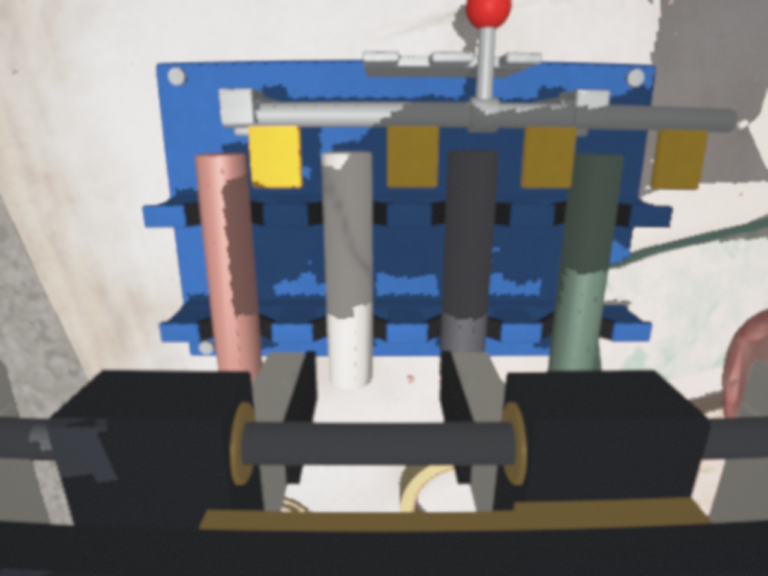

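All four are seated, with near ends at -51/-52 mm, y at -105, -35, 35 and 105 mm, and tops level at 63 mm. Back to the knob, which was last held at TCP (0.443,-0.1795).

```bash
python3 -m handwheel '[[-1.6,0.98,-0.3,0],[-1.6,0.98,-0.3,0],[-1.6,0.98,-0.5,0],[-1.6,0.98,-0.5,0],[-1.6,0.98,-0.5,0],[-1.6,0.98,-0.8,0],[-1.6,0.98,-0.8,0],[-1.6,0.98,-1,0],[0,0,0,0],[0,0,0,0]]' 0.5
python3 - <<'E'
from h import *
f=arm.grab_frame("wrist"); save(f,"w19",None,1.5)
h=hsv(f)
red=cv2.inRange(h,(0,150,60),(6,255,255))|cv2.inRange(h,(174,150,60),(180,255,255))
n,l,s,c=cv2.connectedComponentsWithStats(red)
for i in range(1,n):
    if s[i,4]>80: print('red',s[i],c[i],onplane(f,[c[i]],.071))
E
```

```text
t: 48.65
eef_pos: [0.4435, -0.1802, 0.3022]
ee_rot: [-3.141, -0.001, 2.951]
force: [0.1, -0.6, 0.2]
width: 0.0441
red [238 198  29  30 682] [252.22434018 212.40762463] [[ 0.442684   -0.17925108  0.071     ]]
```

View pics/w19.png

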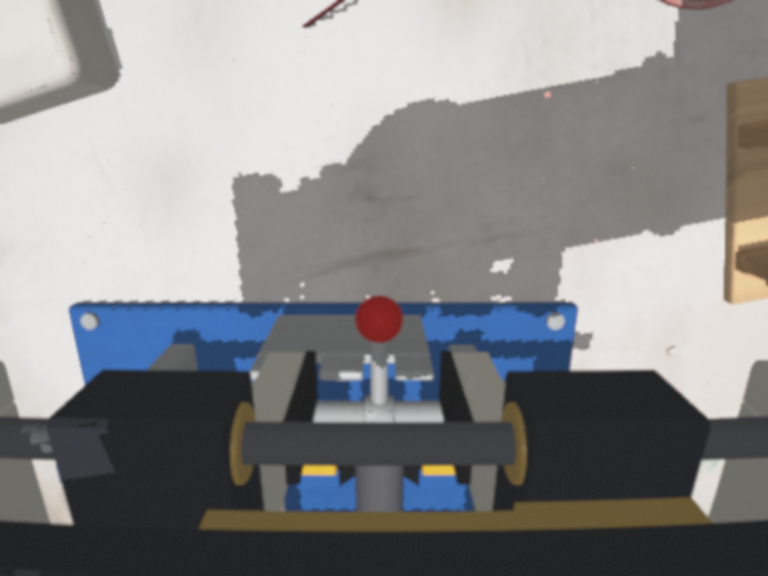

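The knob is at (252,212) native and centred between the jaws. I'll descend, grip and lift along the arc.

```bash
python3 -m handwheel '[[0,0,-1.3,0],[0,0,-1.3,0],[0,0,-1.3,0],[0,0,-1.3,0],[0,0,-1.2,0],[0,0,-0.75,0],[0,0,0,0]]' 0.5
python3 -m handwheel '[[0,0,0,0],[0,0,0,0],[0,0,0,0],[0,0,0,0],[0,0,0,0],[0,0,0,0],[0,0,0,0]]' 0.85 15
python3 -m handwheel '[[0.055,-0.01,0.747,0],[0.164,-0.031,0.731,0],[0.27,-0.051,0.697,0],[0.368,-0.07,0.65,0],[0.46,-0.088,0.585,0],[0.54,-0.103,0.51,0],[0,0,0,0],[0,0,0,0]]' 0.85 15
python3 - <<'E'
from h import *
f=arm.grab_frame("wrist"); save(f,"w20",None,1.5)
E
```

```text
t: 49.4
eef_pos: [0.4437, -0.18, 0.23]
ee_rot: [-3.141, -0.002, 2.951]
force: [-0.8, 0.3, 0.5]
width: 0.0437
t: 50.1
eef_pos: [0.4438, -0.1798, 0.2313]
ee_rot: [-3.141, 0.001, 2.951]
force: [0.3, -3.2, 3.5]
width: 0.0209
t: 50.9
eef_pos: [0.4619, -0.1832, 0.2702]
ee_rot: [3.142, -0.001, 2.951]
force: [0.3, -4.4, -1.8]
width: 0.0204
```

View pics/w20.png

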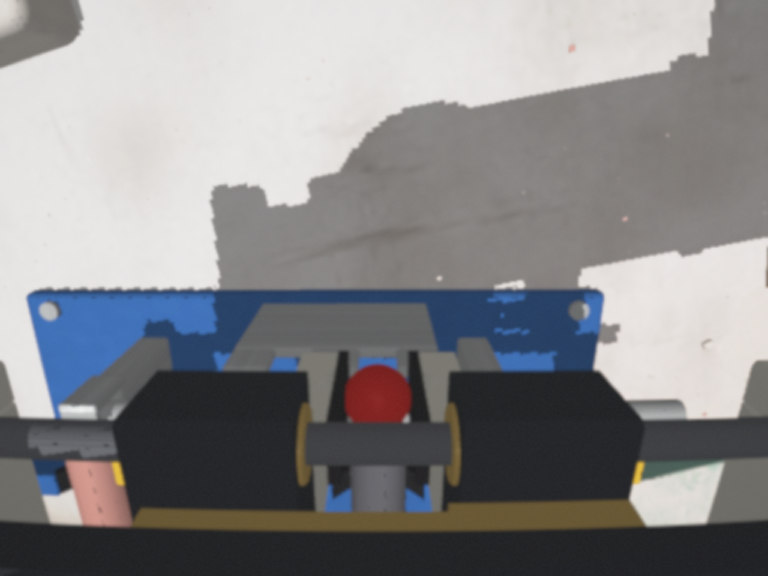

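The knob is held and raised. I'll slide to carrier -y.

```bash
python3 -m handwheel '[[-0.074,-0.39,0,0],[-0.074,-0.39,0,0],[-0.074,-0.39,0,0],[-0.074,-0.39,0,0],[-0.074,-0.39,0,0],[-0.074,-0.39,0,0],[-0.074,-0.39,0,0],[-0.074,-0.39,0,0],[-0.074,-0.39,0,0],[0,0,0,0],[0,0,0,0]]' 0.85 15
```

```text
t: 52.05
eef_pos: [0.4553, -0.2183, 0.2701]
ee_rot: [3.141, -0.0, 2.951]
force: [-3.2, 4.9, 3.5]
width: 0.0207
```

```bash
python3 -m handwheel '[[-0.54,0.11,-0.51,0],[-0.46,0.09,-0.585,0],[-0.368,0.07,-0.65,0],[-0.27,0.051,-0.697,0],[-0.164,0.031,-0.731,0],[-0.055,0.01,-0.72,0],[0,0,0,0],[0,0,0,0]]' 0.85 15
python3 -m handwheel '[[0,0,0,0],[0,0,0,0],[0,0,0,0],[0,0,0,0],[0,0,1,0],[0,0,1.5,0],[0,0,2,0],[0,0,2.5,0],[-0.5,-0.5,3,0],[-1,-0.5,3,0],[-1,-0.5,2,0],[0,0,0,0],[0,0,0,0]]' 0.5
python3 - <<'E'
from seat import *
seat("wrist","w21",248)
f=arm.grab_frame("wrist"); h=hsv(f)
red=cv2.inRange(h,(0,150,60),(6,255,255))|cv2.inRange(h,(174,150,60),(180,255,255))
n,l,s,c=cv2.connectedComponentsWithStats(red)
for i in range(1,n):
    if s[i,4]>80:
        q=onplane(f,[c[i]],.071)[0]; print('red',s[i],c[i],q,(q[:2]-O)@R)
g=arm.grab_frame("scene"); save(g,"s21",(230,120,370,230),4)
E
```

```text
t: 52.85
eef_pos: [0.4372, -0.2147, 0.2311]
ee_rot: [-3.141, 0.0, 2.952]
force: [-1.1, 4.0, 5.5]
width: 0.0208
t: 54.15
eef_pos: [0.4116, -0.2297, 0.3821]
ee_rot: [3.141, 0.002, 2.951]
force: [0.0, 0.5, -0.7]
width: 0.0442
[331 237  23  11 123] carrier frame [-0.0739  0.0689] [0.009 0.022] 10.9 x -0.08 -0.071 z [0.0718 0.0749] [110 111 113]
[211 241  82   7 352] carrier frame [-0.0772 -0.0205] [0.005 0.08 ] 0.4 x -0.08 -0.075 z [0.0727 0.0761] [130 134 137]
[379 243  24   4  94] carrier frame [-0.0761  0.1171] [0.024 0.003] 89.0 x -0.077 -0.075 z [0.0726 0.0748] [113 116 122]
[141 244  33   4 130] carrier frame [-0.0755 -0.1138] [0.032 0.002] 89.6 x -0.077 -0.074 z [0.072  0.0743] [115 119 125]
red [  0   0  20  87 445] [ 8.25617978 37.72134831] [ 0.24838729 -0.40660092  0.071     ] [-0.26883039 -0.22549114]
red [262 193  22  21 360] [272.79166667 203.16666667] [ 0.43658293 -0.21360067  0.071     ] [-0.1205163  -0.00039198]
```

View pics/w21.png

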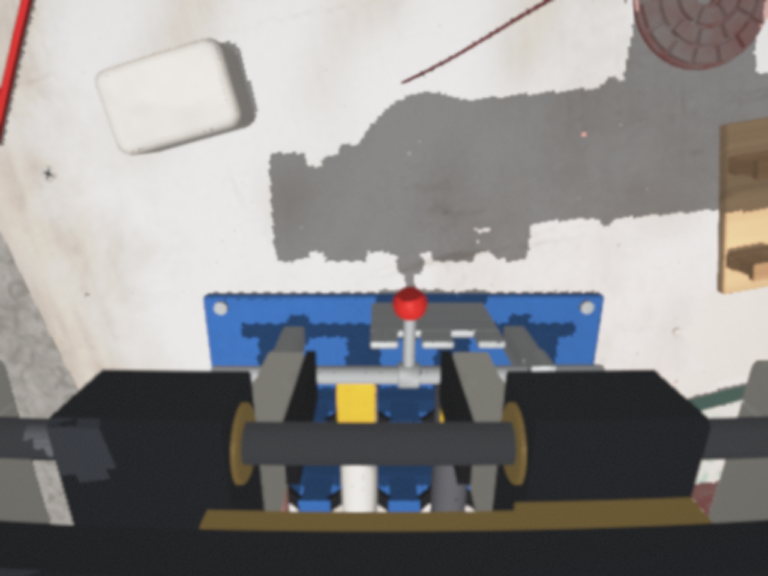

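View pics/s21.png

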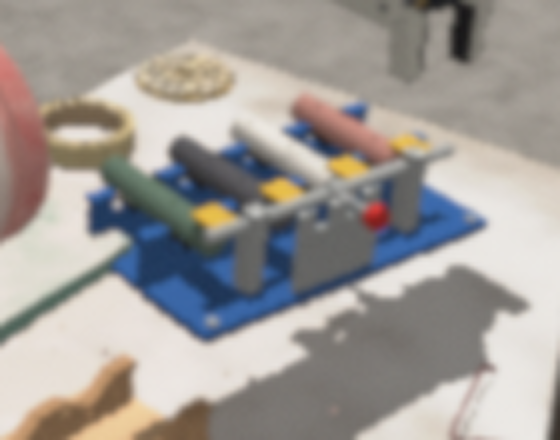

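The knob is back at carrier (-120.5,-0.4) mm, its starting place. The handle is down in the first notch and the tabs cover the core ends. I'll take one last look at the cores before handing in.

```bash
python3 -m handwheel '[[2,0,0.5,0],[2,0,0.5,0],[2,0,0.5,0],[2,0,0,0],[2,0,0,0],[2,0,0,0],[2,-0.3,0,0],[2,-0.3,0,0],[2,-0.3,0,0],[0,0,0,0],[0,0,0,0],[0,0,0,0]]' 0.5
python3 - <<'E'
from seat import *
seat("wrist","w22",248)
E
```

```text
t: 55.5
eef_pos: [0.5915, -0.2385, 0.3955]
ee_rot: [-3.142, -0.002, 2.951]
force: [-0.3, 0.1, 0.3]
width: 0.0437
[  97   47  299   26 4824] carrier frame [-0.0702 -0.0004] [0.26  0.019] 90.0 x -0.08 -0.061 z [0.0752 0.0836] [172 174 175]
[ 124   84   36  141 2918] carrier frame [ 0.0193 -0.1048] [0.025 0.14 ] 89.5 x -0.05 0.089 z [0.0609 0.0633] [200 149 140]
[ 335   84   35  140 2959] carrier frame [0.0191 0.1049] [0.139 0.026] 0.6 x -0.05 0.088 z [0.0612 0.0636] [81 94 85]
[ 197  101   28  123 2876] carrier frame [ 0.0264 -0.0354] [0.025 0.123] 89.4 x -0.035 0.088 z [0.0611 0.0634] [171 168 164]
[ 269  102   28  121 2949] carrier frame [0.0266 0.0346] [0.025 0.121] 90.0 x -0.034 0.087 z [0.0611 0.0635] [74 74 77]
```

View pics/w22.png

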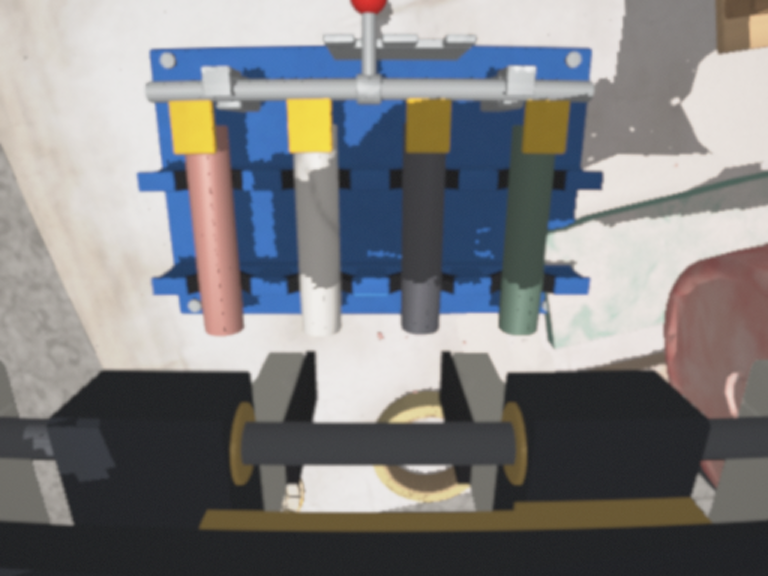

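All four cores lie in their grooves (carrier x about 19 mm, y = ±35 and ±105 mm), the tabs are over their ends and the handle is down in its notch. I'm handing in.

```bash
python3 -c "
from station import arm
print(arm.job_done()); print(arm.get_state()['t'])"
```

```text
the job is handed in; nothing more can be done
None
the job is handed in; nothing more can be done
```

The job is done and handed in at about 56 s on the robot's clock, against the 210 s limit. No verdict was reported. I opened the keeper into its second notch, moved all four cores from the cradle to the carrier, and bolted the keeper home again:

| Groove | Core |
|---|---|
| 1 | pink |
| 2 | white |
| 3 | grey |
| 4 | green |

**Cores:** in the last wrist view all four sit within about 1 mm of their groove lines and level, with tops at about 63 mm against an expected 64 mm. Pink and green are centred lengthwise to within about 1 mm. In that view the tabs hide the near ends of white and grey, but before bolting those ends measured -51 to -52 mm, where -50 mm was expected.

**Keeper:** the knob is back within about 0.1 mm of where it started, the handle is down in the first notch, and a tab covers each core end.

**Disagreement:** the first carrier position, from the base plate's edge, was about 5 mm off the one from the knob. Measuring the rail grooves directly agreed with the knob, so I used that.

I saw no knocked core or slackened grip, and the highest force I read was about 9 N. The arm stayed clear of the offcut and sanding block, though I did not measure their positions before and after.

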